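Gauge the clevis gap under the frame tube

ROBOT

A 7-joint arm with a two-finger parallel gripper is mounted at the origin on the work surface. World frame = base frame: x ahead of the robot, y to its left, z up, the work surface at z = 0. Lengths are in m, angles in rad, forces in N, time in s.
With the tool pointing down it reaches from about 0.425 to 0.925 m from the base axis. Payload 6.8 kg.
Tool frame: the origin (TCP) lies midway between the tips of the shut fingers; the grasp point (between the pads) lies 19 mm behind it; z points along the fingers, y is the line along which they close (so a half turn about z gives the same grasp; the last joint's range is limited). The gripper opens to 85 mm and grips with 20 to 120 N. Pads are 22 mm wide; open, the fingers measure 114 mm over their backs; the gripper's body (76 mm by 85 mm) begins 54 mm behind the grasp point. The pads swing forward as they close: fully open they stand 13 mm farther back than shut.
Start: joints at [-1.266, 0.477, 0.022, 1.555, -0.011, 1.109, -0.083], TCP at [0.271, 0.618, 0.231] pointing down, gripper open.
Joint ranges: [-2.96, 2.96], [-0.34, 2.1], [-1.41, 1.46], [0.24, 2.44], [-1.37, 4.51], [0.17, 1.92], [-2.96, 2.96]. Speed limits (rad/s): [2.39, 2.39, 3.14, 3.14, 3.14, 3.14, 3.14].

INTERFACE

Orientations are given as a unit quaternion [w, x, y, z].
In Python, from station import bot gives the robot as it stands.
- The arm moves only by the tool jog_arm, never from a script. Its argument "rows" is a list of rows, each an object of numbers: "fingers": the finger opening in mm, from 0 to 85.4; "x", "y", "z": the shift along the tool's x, y, z in mm; "ax", "ay", "az": the turn, a rotation vector about the tool's x, y, z in degrees. A call has exactly 8 rows; each row shifts and turns the commanded pose from where the row before left it, along the tool's axes as they then stand; what a row does not reach is not made up. A row lasts 1/10 s, in which the tool goes at most 50 mm and 8.59 degrees, less where a joint would pass 70% of its speed; a pose out of reach is approached as far as the arm can. A call with a gripper value outside its range is refused whole. The fingers move at their own pace and stop on an object; "force" is the grip in N (left out, the last holds). Time passes only in rows, so rows that do not move let the fingers close, or fill a call up. It gives the time, the measured TCP pose, the force, the opening and the grip force at its end, in the units of the state.
- bot.get_obs(): the state, without advancing time (a new reading comes with each control period).
- bot.read_camera(name): name is "side" or "top"; returns a dict with "pixels" (384x512x3 uint8, red, green, blue), "vertical_fov" (degrees; the focal length in pixels is half the picture's height over the tangent of half this angle, whatever the lens; pixels are square), "cx", "cy" (the principal point, pixels), "world_from_camera" (4x4, takes a point from camera to world coordinates). Camera axes: x right, y down, z forward; pixel columns grow to the right and rows downward; lengths in m; the calibration is good to about 2 mm. A picture is of the moment at which its call begins. There is no depth.
- bot.hand_in(): hands the job in; it is judged then, once.
The state is a dict: "t": time; "q": joint angles; "joint_vel": joint speeds; "joint_torque": joint torques, N m; "eef_pos": TCP position; "tool_rot": TCP orientation; "contact_force": force on the tool from outside, world axes, zero at the start; "torque": the same for the moment, N m; "gripper_width": opening from 0.0 (shut) to 1.0 (fully open); "grasp_force": force on a finger pad.
Only numpy, scipy, OpenCV 4.12 (cv2) and the standard library are available. Lean on these libraries where they do the work, as an engineer would, in place of code of your own. Each camera call takes 0.05 s, during which the arm holds its last target. There are 200 camera calls.

TASK

Find the gauge that fits the gap between the two lugs of the jig under the red frame tube. Start with the thinnest of the three gauges in the wooden rack: put it fully down in the gap, against the lug that has no spring leaf, and if it stands loose, clear of the leaf, put it back in the rack (any free slot) and try a thicker one, until one goes fully down and presses the leaf back; leave that one standing there, let go, with the other two in the rack, and do not knock over or shove aside the cement can.

Things in the scene. Friction and masses are not known exactly. Their poses are not given: they have to be found in the camera images.
- gauge_thin: steel gauge, nose 10 thick (y), 30 wide (x), 36 tall, lowest 5 stepped in 1.5 each face; collar on it 46 (y) x 34 (x), z 36 to 44; black bar handle 16 wide (y), 20 deep, centre line from x 0, z 44, leaning 35 deg (0.61 rad) from z towards -x for 70. Lengths in mm. Origin: centre of the nose's bottom face, z up. The three gauges differ only in nose thickness (10, 15, 20)
- gauge_mid: steel gauge, nose 15 thick (y), 30 wide (x), 36 tall, lowest 5 stepped in 1.5 each face; collar on it 46 (y) x 34 (x), z 36 to 44; black bar handle 16 wide (y), 20 deep, centre line from x 0, z 44, leaning 35 deg (0.61 rad) from z towards -x for 70. Lengths in mm. Origin: centre of the nose's bottom face, z up. The three gauges differ only in nose thickness (10, 15, 20)
- gauge_thick: steel gauge, nose 20 thick (y), 30 wide (x), 36 tall, lowest 5 stepped in 1.5 each face; collar on it 46 (y) x 34 (x), z 36 to 44; black bar handle 16 wide (y), 20 deep, centre line from x 0, z 44, leaning 35 deg (0.61 rad) from z towards -x for 70. Lengths in mm. Origin: centre of the nose's bottom face, z up. The three gauges differ only in nose thickness (10, 15, 20)
- rack: fixed wooden rack, base 75 x 210 x 12 mm; open-ended slots at y = -78, 0, 78 mm, each between two uprights 40 long (x), 11 thick, 26 apart, tops 60 above the table. A gauge hangs in any slot by its collar, axes as the rack's, handle leaning to -x, gauge origin 24 mm above the rack's. Gauge order varies. Origin: centre of the underside, z up
- jig_face (a point): top edge, at mid-length, of the fixed lug's inner face, 65 mm above the table. x along the face, away from the robot; y across the gap to the adjustable lug; z up. A gauge is home with its collar on the lug tops and nose against the fixed lug: axes along these, handle to -x, gauge origin at x = 0, y = half its thickness, z = -36 mm
- jig: fixed steel base plate 120 x 200 x 15 mm with the two aluminium lugs, each 36 long (x), 12 thick, 50 tall, tops level. Fixed lug at y -12 to 0; the adjustable one's inner face is at y = 14 to 22.5 mm, varying, not reported. Origin: on the table under point jig_face, same axes
- jig_tube (a point): on the axis of the red frame tube, 30 mm thick, running along the jig's y above the gap, 300 mm above the table; this point is 10 mm in x from the gap's middle. It spans y = -94 to +250 mm and hangs on a 24 mm upright post at y = 125. It blocks an upright gripper: come in tilted from the jig's -x side, in line with the handle
- leaf (a joint): spring leaf, steel strip 28 mm wide, hinged 2 mm under the adjustable lug's top, leaning 0.27 rad down into the gap. 0: untouched; grows to 0.27 pressed flat; 0.03 is about 1 mm at a gauge's tip. It pushes gauges to the fixed lug with 2 to 4 N. Against the fixed lug a too thin gauge leaves it at 0, a right one presses it past 0.015. If two gauges do, either is right; one always does
- cement_can: bystander: can of rubber cement, 60 mm across, 85 mm tall, pale with a black band, standing on the table between rack and jig, nearer the robot; origin: centre of its underside
Things that resemble listed ones, but are neither listed nor needed, are in the scene too. What is shaped like the gauge_thin but green or yellow is not meant.

How it is judged:
On the way:
1. the thinnest gauge stands fully down in the gap (z of gauge_thin in the frame of jig_face below -0.031 m and x of gauge_thin in the frame of jig_face between -0.014 and 0.014 m and y of gauge_thin in the frame of jig_face between 0.002 and 0.023 m and angle between gauge_thin's own z axis and vertical below 0.12 rad), for 0.2 s.
At the end, for the whole second after the job is handed in: One gauge upright in the gap (0.12 rad), collar down on the lugs (5 mm), nose against the fixed lug (3 mm), within 14 mm of the lugs' middle, leaf pressed past 0.015 rad; the other two hang in rack slots (6 mm in height, 16 mm lengthwise, 0.2 rad); all at rest and released ((((z of gauge_thin in the frame of jig_face below -0.031 m and x of gauge_thin in the frame of jig_face between -0.014 and 0.014 m and y of gauge_thin in the frame of jig_face between 0.002 and 0.008 m and angle between gauge_thin's own z axis and vertical below 0.12 rad and value of joint leaf above 0.015 rad and linear speed of gauge_thin below 0.02 m/s) and (z of gauge_mid in the frame of rack between 0.018 and 0.03 m and x of gauge_mid in the frame of rack between -0.016 and 0.016 m and y of gauge_mid in the frame of rack between -0.1 and 0.1 m and angle between gauge_mid's own z axis and vertical below 0.2 rad and linear speed of gauge_mid below 0.02 m/s) and (z of gauge_thick in the frame of rack between 0.018 and 0.03 m and x of gauge_thick in the frame of rack between -0.016 and 0.016 m and y of gauge_thick in the frame of rack between -0.1 and 0.1 m and angle between gauge_thick's own z axis and vertical below 0.2 rad and linear speed of gauge_thick below 0.02 m/s)) or ((z of gauge_mid in the frame of jig_face below -0.031 m and x of gauge_mid in the frame of jig_face between -0.014 and 0.014 m and y of gauge_mid in the frame of jig_face between 0.0045 and 0.0105 m and angle between gauge_mid's own z axis and vertical below 0.12 rad and value of joint leaf above 0.015 rad and linear speed of gauge_mid below 0.02 m/s) and (z of gauge_thin in the frame of rack between 0.018 and 0.03 m and x of gauge_thin in the frame of rack between -0.016 and 0.016 m and y of gauge_thin in the frame of rack between -0.1 and 0.1 m and angle between gauge_thin's own z axis and vertical below 0.2 rad and linear speed of gauge_thin below 0.02 m/s) and (z of gauge_thick in the frame of rack between 0.018 and 0.03 m and x of gauge_thick in the frame of rack between -0.016 and 0.016 m and y of gauge_thick in the frame of rack between -0.1 and 0.1 m and angle between gauge_thick's own z axis and vertical below 0.2 rad and linear speed of gauge_thick below 0.02 m/s)) or ((z of gauge_thick in the frame of jig_face below -0.031 m and x of gauge_thick in the frame of jig_face between -0.014 and 0.014 m and y of gauge_thick in the frame of jig_face between 0.007 and 0.013 m and angle between gauge_thick's own z axis and vertical below 0.12 rad and value of joint leaf above 0.015 rad and linear speed of gauge_thick below 0.02 m/s) and (z of gauge_thin in the frame of rack between 0.018 and 0.03 m and x of gauge_thin in the frame of rack between -0.016 and 0.016 m and y of gauge_thin in the frame of rack between -0.1 and 0.1 m and angle between gauge_thin's own z axis and vertical below 0.2 rad and linear speed of gauge_thin below 0.02 m/s) and (z of gauge_mid in the frame of rack between 0.018 and 0.03 m and x of gauge_mid in the frame of rack between -0.016 and 0.016 m and y of gauge_mid in the frame of rack between -0.1 and 0.1 m and angle between gauge_mid's own z axis and vertical below 0.2 rad and linear speed of gauge_mid below 0.02 m/s)))); the robot touches nothing.
It fails at once if the cement can is knocked over or shoved more than 30 mm (angle between cement_can's own z axis and vertical above 0.5 rad or distance of cement_can from where it was at the start of the episode above 0.03 m).
It also fails if it takes over 67 s, if anything falls off the work surface, if the arm or the gripper's body presses on something with over 40 N, if the wrist force passes 120 N, or if a joint passes its speed limit or range.

## Working session

There is one attempt and no reset: what is moved stays moved. The work goes in short steps, Python scripts to look and compute and a tool call to move; the robot and the scene stay as the last step left them, time stands still between calls to the robot, and variables do not carry over. Pictures are saved under pics/ and viewed, at most 10 in all, crops included, and the job is handed in when it is done.

Besides the shell and the picture viewer there is one more tool, called after "Call:" as name(argument=value, ...) on one line, values as JSON. jog_arm: Moves the arm, as the interface text tells. Its arguments: {"type":"object","properties":{"rows":{"type":"array","items":{"type":"object","properties":{"fingers":{"type":"number"},"x":{"type":"number"},"y":{"type":"number"},"z":{"type":"number"},"ax":{"type":"number"},"ay":{"type":"number"},"az":{"type":"number"}}}},"force":{"type":"number"}},"required":["rows"]}

```bash
ls; mkdir -p pics; python3 - <<'E'
from station import bot
import cv2, numpy as np
o=bot.get_obs(); print({k:np.round(v,3).tolist() for k,v in o.items()})
for n in("side","top"):
    c=bot.read_camera(n); cv2.imwrite(f"pics/{n}0.png",cv2.resize(c["pixels"][:,:,::-1],(800,600),interpolation=cv2.INTER_CUBIC)); print(n,c["vertical_fov"],c["cx"],c["cy"],np.round(c["world_from_camera"],4).tolist())
E
```

```text
pics
{'t': 0.0, 'q': [-1.266, 0.478, 0.022, 1.556, -0.012, 1.109, -0.083], 'joint_vel': [0.0, -0.0, 0.0, 0.0, 0.0, 0.003, 0.0], 'joint_torque': [0.0, -59.645, 1.608, -28.12, 0.013, 0.009, 0.0], 'eef_pos': [0.271, 0.618, 0.23], 'tool_rot': [-0.0, 0.205, 0.979, -0.001], 'contact_force': [-0.265, 0.712, 0.228], 'torque': [-0.017, 0.059, -0.008], 'grasp_force': 0.0, 'gripper_width': 1.001}
side 48.274711098078356 258.5123219147269 191.65276575599495 [[0.9855, -0.0811, 0.1488, 0.365], [-0.1693, -0.5122, 0.842, -0.979], [0.0079, -0.855, -0.5185, 0.75], [0.0, 0.0, 0.0, 1.0]]
top 47.16391045996366 246.6685975002419 190.3975580848458 [[-0.1278, -0.9672, 0.2197, 0.2692], [-0.9918, 0.1252, -0.0255, -0.0318], [-0.0028, -0.2212, -0.9752, 1.2808], [0.0, 0.0, 0.0, 1.0]]
```

View pics/top0.png

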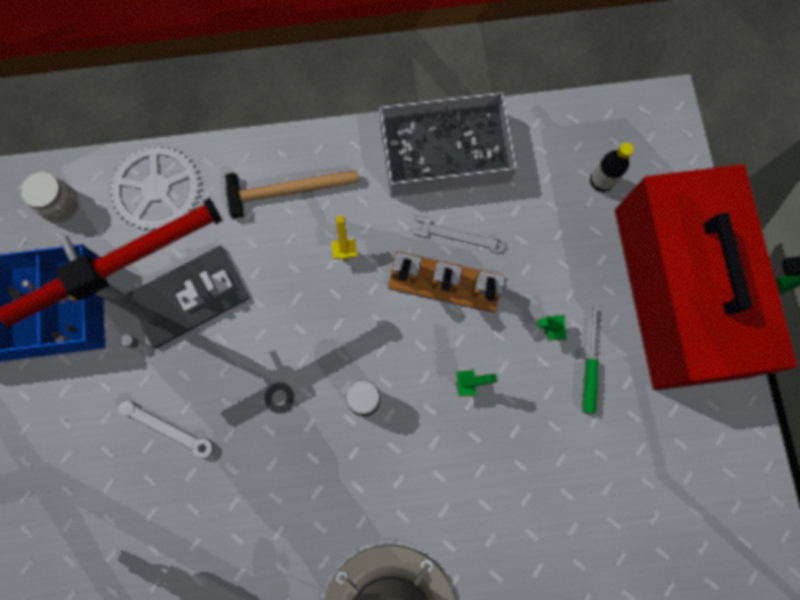

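View pics/side0.png

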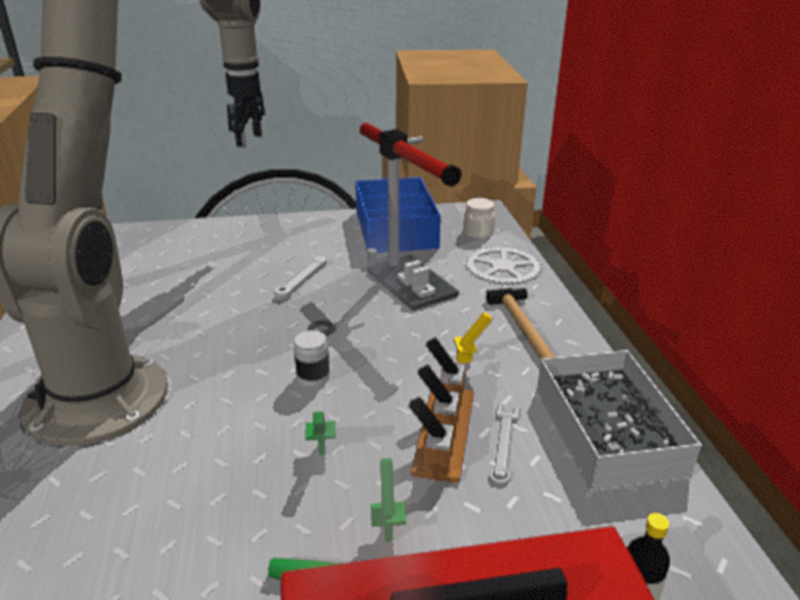

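The top view (800x600 scale) shows the rack at about (447,282), the jig plate at (195,297) with lugs at (205,290), and the can at (363,398). The side view has the handles at (440,355), (433,385) and (427,418), and the lugs at (415,280). Next I'll measure landmarks from enlarged crops.

```bash
cat > h.py <<'E'
from station import bot
import cv2, numpy as np
def cam(n):
    c=bot.read_camera(n); f=192/np.tan(np.radians(c["vertical_fov"]/2))
    return c,f
def ray(c,f,u,v):
    T=c["world_from_camera"]; d=T[:3,:3]@np.array([(u-c["cx"])/f,(v-c["cy"])/f,1]); return T[:3,3],d
def atz(c,f,u,v,z):
    p,d=ray(c,f,u,v); return p+d*(z-p[2])/d[2]
def proj(c,f,P):
    T=c["world_from_camera"]; P=np.atleast_2d(P); q=(P-T[:3,3])@T[:3,:3]; return np.c_[q[:,0]/q[:,2]*f+c["cx"],q[:,1]/q[:,2]*f+c["cy"]]
def crop(c,u,v,w,h,s):
    u=int(u);v=int(v); im=c["pixels"][max(v-h//2,0):v+h//2,max(u-w//2,0):u+w//2,::-1]
    return cv2.resize(im,None,fx=s,fy=s,interpolation=cv2.INTER_CUBIC)
E
python3 - <<'E'
from h import *
t,ft=cam("top"); s,fs=cam("side")
# avg several
A=np.mean([bot.read_camera("top")["pixels"].astype(float) for _ in range(4)],0); t["pixels"]=A.astype(np.uint8)
B=np.mean([bot.read_camera("side")["pixels"].astype(float) for _ in range(4)],0); s["pixels"]=B.astype(np.uint8)
def lab(im,u0,v0,s):
    for k in range(0,im.shape[1],10*s): cv2.putText(im,str(u0+k//s),(k,8),0,.3,(0,255,255),1); cv2.line(im,(k,10),(k,14),(0,255,255),1)
    for k in range(0,im.shape[0],10*s): cv2.putText(im,str(v0+k//s),(0,k+4),0,.3,(0,255,255),1)
    return im
a=lab(crop(t,286,180,80,60,5),246,150,5); b=lab(crop(t,124,190,80,60,5),84,160,5)
c=lab(crop(s,284,258,80,120,5),244,198,5)[:600]; d=lab(crop(s,264,178,80,60,5),224,148,5)
cv2.imwrite("pics/c1.png",np.vstack([np.hstack([a,b]),np.hstack([d,np.zeros_like(d)])])); cv2.imwrite("pics/c2.png",c)
for n,(u,v,z) in dict(rack=(286,180,.064),jig=(131,186,.065),can=(232,254,.085)).items(): print(n,atz(t,ft,u,v,z))
E
```

```text
rack [ 0.55913677 -0.17876356  0.064     ]
jig [0.5981099  0.26084502 0.065     ]
can [ 0.36913399 -0.00134849  0.085     ]
```

View pics/c1.png

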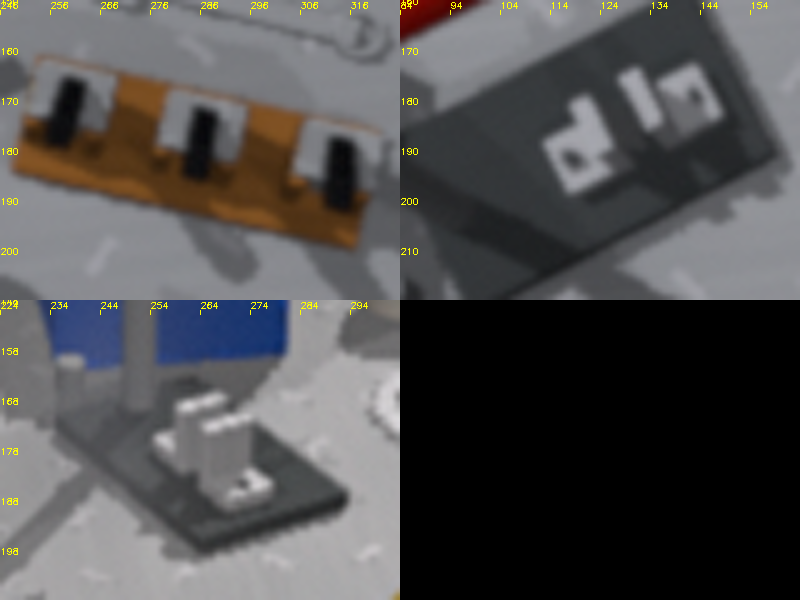

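View pics/c2.png

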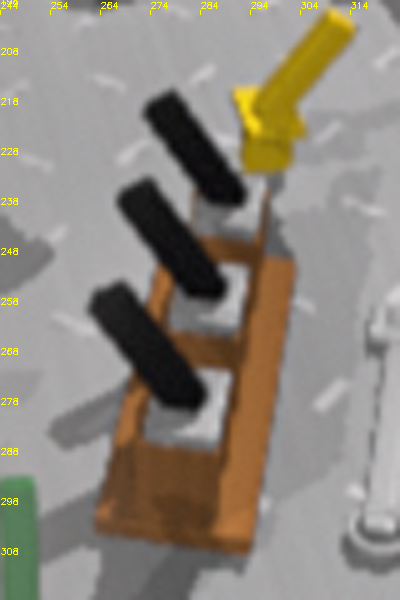

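The crops show the fixed lug's top edge running from (130,174.5) to (134.5,186) in top pixels, a gap of roughly 19 mm, and black handles all leaning towards the robot. I'll fit the rack and triangulate the handle tips, plus one zoom of the lugs.

```bash
python3 - <<'E'
from h import *
from scipy.optimize import least_squares as LS
t,ft=cam("top"); s,fs=cam("side")
def tri(a,b):
    (p,d),(q,e)=ray(t,ft,*a),ray(s,fs,*b); k=np.linalg.lstsq(np.c_[d,-e],q-p,rcond=None)[0]
    A,B=p+d*k[0],q+e*k[1]; return (A+B)/2,np.linalg.norm(A-B)
X=lambda p,l:np.array([p[0]+np.cos(p[2])*l[0]-np.sin(p[2])*l[1],p[1]+np.sin(p[2])*l[0]+np.cos(p[2])*l[1],l[2]])
K=[("t",(-.0375,.105,0),(248.5,184.5)),("t",(-.0375,-.105,0),(317,199.5)),("t",(.0375,.105,.012),(253.5,160.5)),("s",(-.0375,-.105,0),(263,304.5)),("s",(.0375,-.105,0),(294,308.5))]
C=dict(t=(t,ft),s=(s,fs))
r=LS(lambda p:np.concatenate([proj(*C[c],X(p,l))[0]-uv for c,l,uv in K]),[.55,-.18,-.05])
print("rack",r.x,np.round(r.fun,1))
p=r.x; R=np.array([[np.cos(p[2]),-np.sin(p[2])],[np.sin(p[2]),np.cos(p[2])]])
for a,b in [((257.5,178.6),(276,217.6)),((285,185.6),(270.6,235)),((314,191.6),(265.4,255.6))]:
    q,e=tri(a,b); print("tip",q.round(4),e.round(4),(R.T@(q[:2]-p[:2])).round(4))
# jig
f0,f1=atz(t,ft,130,174.5,.065),atz(t,ft,134.5,186,.065); print("face",f0,f1,(f0+f1)/2,np.arctan2(*(f0-f1)[1::-1]))
T=np.mean([bot.read_camera("top")["pixels"].astype(float) for _ in range(6)],0)[160:210,112:145,::-1]
S=np.mean([bot.read_camera("side")["pixels"].astype(float) for _ in range(6)],0)[155:205,250:283,::-1]
im=cv2.resize(np.hstack([T,S]).astype(np.uint8),None,fx=12,fy=12,interpolation=cv2.INTER_CUBIC)
im=cv2.convertScaleAbs(im,alpha=1.0)
for k in range(0,50,5):
    cv2.putText(im,f"{160+k}/{155+k}",(0,k*12+6),0,.35,(0,255,255),1)
    cv2.putText(im,f"{155+k}",(396,k*12+6),0,.35,(0,255,255),1)
for k in range(3,33,5): cv2.putText(im,str(112+k),(k*12-8,12),0,.35,(0,255,0),1);cv2.putText(im,str(250+k),(396+k*12-8,12),0,.35,(0,255,0),1)
cv2.imwrite("pics/jig.png",im)
E
```

```text
rack [ 0.57395811 -0.18252262 -0.3478298 ] [-0.7  0.3 -0.1  0.2 -0.2 -0.4 -0.3  0.3  0.4  0.7]
tip [ 0.5631 -0.0957  0.123 ] 0.0082 [-0.0398  0.0779]
tip [ 0.5345 -0.1669  0.1237] 0.0092 [-0.0424  0.0013]
tip [ 0.5078 -0.2417  0.1248] 0.0092 [-0.042  -0.0782]
face [0.63225513 0.26131539 0.065     ] [0.59683077 0.25096964 0.065     ] [0.61454295 0.25614251 0.065     ] 0.2841489859925923
```

View pics/jig.png

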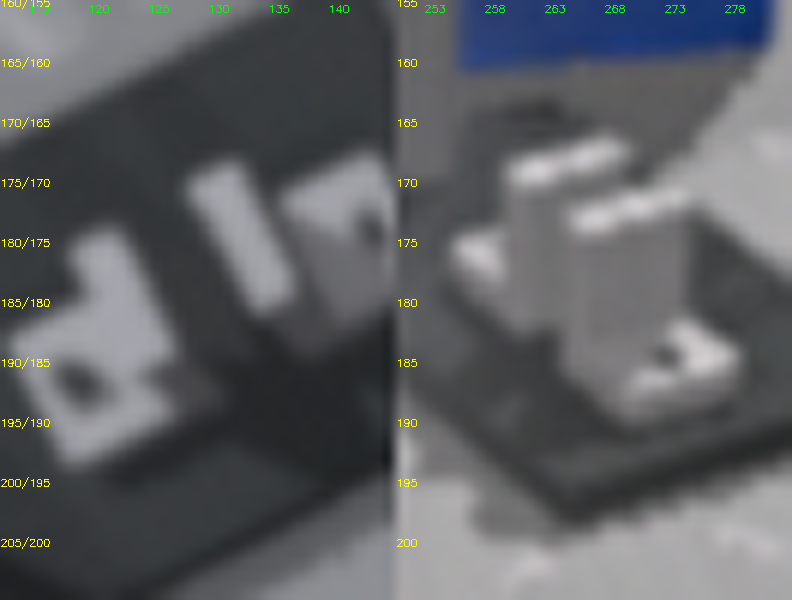

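The zoom gives the fixed-lug top corners at (127.7,175.8), (132.2,173.8), (136.8,184.4) and (133.3,186.3). The adjustable lug's inner edge runs from (122.2,179) to (126.3,189.2). Next I fit the jig and plan the first move.

```bash
cat >> h.py <<'E'
from scipy.spatial.transform import Rotation as Ro
RACK=np.array([.5740,-.1825,-.348]); 
def pose(fr,l,tilt=35):  # gauge origin local l=(x,y,z) in frame (x,y,yaw), -> TCP pose when gripping handle at d
    d=.045
    a=np.radians(35); b=np.radians(tilt)
    g=Ro.from_euler("z",fr[2]); u=np.array([-np.sin(a),0,np.cos(a)])
    gp=np.array(l)+[0,0,.044]+u*d
    z=np.array([np.sin(b),0,-np.cos(b)]); M=np.c_[[-np.cos(b),0,-np.sin(b)],[0,1,0],z]
    p=g.apply(gp+z*.019)+[fr[0],fr[1],0]
    return p,g*Ro.from_matrix(M)
def cur():
    o=bot.get_obs(); q=o["tool_rot"]; return np.array(o["eef_pos"]),Ro.from_quat([q[1],q[2],q[3],q[0]])
def rows(src,dst,n):
    (p,R),(p2,R2)=src,dst; w=(R.inv()*R2).as_rotvec()/n; dp=(p2-p)/n
    for k in range(n):
        s=(R*Ro.from_rotvec(w*k)).inv().apply(dp)*1000
        print(k,np.round(s,1).tolist(),np.round(np.degrees(w),2).tolist())
E
python3 - <<'E'
from h import *
from scipy.optimize import least_squares as LS
t,ft=cam("top"); s,fs=cam("side")
X=lambda p,l:np.array([p[0]+np.cos(p[2])*l[0]-np.sin(p[2])*l[1],p[1]+np.sin(p[2])*l[0]+np.cos(p[2])*l[1],.065])
C=dict(t=(t,ft),s=(s,fs))
K=[("t",(18,0,0),(127.7,175.8)),("t",(18,-12,0),(132.2,173.75)),("t",(-18,-12,0),(136.8,184.4)),("t",(-18,0,0),(133.25,186.3)),
("t",(18,12,1),(117.8,180)),("t",(18,0,1),(122.2,179)),("t",(-18,0,1),(126.3,189.2)),
("s",(-18,-12,0),(264.7,174.2)),("s",(18,-12,0),(274.5,171.3)),("s",(-18,0,1),(259.5,170.4)),("s",(18,0,1),(269.3,167.9))]
def fun(p,cs="ts"): return np.concatenate([proj(*C[c],X(p,(l[0]/1e3,l[1]/1e3+l[2]*p[3])))[0]-uv for c,l,uv in K if c in cs])
for cs in("t","ts"):
    r=LS(fun,[.61,.255,.3,.018],args=(cs,)); print("jig",cs,r.x.round(4),np.round(r.fun,1))
c=cur(); P=pose(RACK,(0,.078,.024)); print("grasp",P[0],"from",c[0])
pre=(P[0]-P[1].apply([0,0,.09]),P[1]); print("pre",pre[0]); 
mid=(np.array([.40,.10,.26]),Ro.from_euler("z",-.35)*Ro.from_euler("xyz",[np.pi,0,np.pi]))
print(mid[1].as_matrix().round(2)); rows(c,mid,13)
print(); rows(mid,pre,8)
E
```

```text
jig t [0.613  0.2611 0.3327 0.0196] [ 0.4 -0.3 -0.3 -0.1  0.1  0.2 -0.2  0.2  0.1  0.3 -0.5 -0.6  0.4  0.3]
jig ts [0.6134 0.2608 0.3415 0.0196] [ 0.4 -0.4 -0.2 -0.2  0.3  0.  -0.1  0.   0.2  0.2 -0.4 -0.6  0.6  0.1
 -0.2 -0.5 -0.7 -0.1  0.3 -0.7 -0.3 -0.6]
grasp [ 0.58658038 -0.10408998  0.08929795] from [0.27078274 0.61831989 0.2313008 ]
pre [ 0.53805289 -0.08648597  0.16302164]
[[-0.94  0.34  0.  ]
 [ 0.34  0.94  0.  ]
 [-0.    0.   -1.  ]]
0 [-25.1, -32.5, -2.2] [0.0, 0.0, -0.28]
1 [-24.9, -32.7, -2.2] [0.0, 0.0, -0.28]
2 [-24.8, -32.8, -2.2] [0.0, 0.0, -0.28]
3 [-24.6, -32.9, -2.2] [0.0, 0.0, -0.28]
4 [-24.5, -33.0, -2.2] [0.0, 0.0, -0.28]
5 [-24.3, -33.1, -2.2] [0.0, 0.0, -0.28]
6 [-24.1, -33.2, -2.2] [0.0, 0.0, -0.28]
7 [-24.0, -33.4, -2.2] [0.0, 0.0, -0.28]
8 [-23.8, -33.5, -2.2] [0.0, 0.0, -0.28]
9 [-23.7, -33.6, -2.2] [0.0, 0.0, -0.28]
10 [-23.5, -33.7, -2.2] [0.0, 0.0, -0.28]
11 [-23.3, -33.8, -2.2] [0.0, 0.0, -0.28]
12 [-23.2, -33.9, -2.2] [0.0, 0.0, -0.28]

0 [-24.2, -16.0, 12.1] [-0.0, -4.37, -0.01]
1 [-23.2, -16.0, 13.9] [-0.0, -4.37, -0.01]
2 [-22.1, -16.0, 15.7] [-0.0, -4.37, -0.01]
3 [-20.8, -16.0, 17.3] [-0.0, -4.37, -0.01]
4 [-19.4, -16.0, 18.8] [-0.0, -4.37, -0.01]
5 [-17.9, -16.0, 20.3] [-0.0, -4.37, -0.01]
6 [-16.3, -16.0, 21.6] [-0.0, -4.37, -0.01]
7 [-14.6, -16.0, 22.7] [-0.0, -4.37, -0.01]
```

Call:
jog_arm(rows=[{"x": -25, "y": -33, "z": -2, "fingers": 52}, {"x": -25, "y": -33, "z": -2}, {"x": -25, "y": -33, "z": -2}, {"x": -25, "y": -33, "z": -2}, {"x": -24, "y": -33, "z": -2, "az": -1}, {"x": -24, "y": -33, "z": -2, "az": -1}, {"x": -24, "y": -33, "z": -2, "az": -1}, {"x": -24, "y": -33, "z": -2, "az": -1}], force=80)

```text
invalid input
```

Call:
jog_arm(rows=[{"x": -24, "y": -33, "z": -2}, {"x": -24, "y": -33, "z": -2}, {"x": -24, "y": -33, "z": -2}, {"x": -24, "y": -33, "z": -2}, {"x": -24, "y": -33, "z": -2}, {"x": -24, "y": -16, "z": 12, "ay": -4.4}, {"x": -23, "y": -16, "z": 14, "ay": -4.4}, {"x": -22, "y": -16, "z": 16, "ay": -4.4}])

```text
invalid input
```

Call:
jog_arm(rows=[{"x": -21, "y": -16, "z": 17, "ay": -4.4}, {"x": -19, "y": -16, "z": 19, "ay": -4.4}, {"x": -18, "y": -16, "z": 20, "ay": -4.4}, {"x": -16, "y": -16, "z": 21, "ay": -4.4}, {"x": -14, "y": -16, "z": 22, "ay": -4.4}, {}, {}, {}])

```text
invalid input
```

```bash
python3 - <<'E'
from h import *
c=cur(); P=pose(RACK,(0,.078,.024)); print(c[0]); rows(c,P,1)
R=c[1]; print((R.inv().apply(P[0]-c[0])*1000).round(1), bot.get_obs()["gripper_width"])
t,ft=cam("top");s,fs=cam("side")
cv2.imwrite("pics/pre.png",np.hstack([crop(t,286,180,100,130,4),crop(s,284,240,100,130,4)]))
E
```

```text
[0.27078274 0.61831989 0.2313008 ]
0 [-579.1, -535.1, 142.0] [-1.13, -34.99, -3.6]
[-579.1 -535.1  142. ] 0.9982353532348524
```

Call:
jog_arm(rows=[{"fingers": 52, "x": -25, "y": -33, "z": -2, "ax": 0, "ay": 0, "az": 0}, {"fingers": 52, "x": -25, "y": -33, "z": -2, "ax": 0, "ay": 0, "az": 0}, {"fingers": 52, "x": -25, "y": -33, "z": -2, "ax": 0, "ay": 0, "az": 0}, {"fingers": 52, "x": -25, "y": -33, "z": -2, "ax": 0, "ay": 0, "az": 0}, {"fingers": 52, "x": -24, "y": -33, "z": -2, "ax": 0, "ay": 0, "az": -1}, {"fingers": 52, "x": -24, "y": -33, "z": -2, "ax": 0, "ay": 0, "az": -1}, {"fingers": 52, "x": -24, "y": -33, "z": -2, "ax": 0, "ay": 0, "az": -1}, {"fingers": 52, "x": -24, "y": -33, "z": -2, "ax": 0, "ay": 0, "az": -1}], force=80)

```text
t: 2.3
eef_pos: [0.3487, 0.2973, 0.2476]
tool_rot: [0.0, 0.17, 0.985, 0.0]
contact_force: [1.1, 0.8, -0.7]
gripper_width: 0.608
grasp_force: 0.0
```

Call:
jog_arm(rows=[{"fingers": 52, "x": -24, "y": -33, "z": -2, "ax": 0, "ay": 0, "az": 0}, {"fingers": 52, "x": -24, "y": -33, "z": -2, "ax": 0, "ay": 0, "az": 0}, {"fingers": 52, "x": -24, "y": -33, "z": -2, "ax": 0, "ay": 0, "az": 0}, {"fingers": 52, "x": -24, "y": -33, "z": -2, "ax": 0, "ay": 0, "az": 0}, {"fingers": 52, "x": -24, "y": -33, "z": -2, "ax": 0, "ay": 0, "az": 0}, {"fingers": 52, "x": -24, "y": -16, "z": 12, "ax": 0, "ay": -4.4, "az": 0}, {"fingers": 52, "x": -23, "y": -16, "z": 14, "ax": 0, "ay": -4.4, "az": 0}, {"fingers": 52, "x": -22, "y": -16, "z": 16, "ax": 0, "ay": -4.4, "az": 0}])

```text
t: 3.1
eef_pos: [0.4589, 0.0326, 0.2209]
tool_rot: [0.115, 0.17, 0.979, -0.019]
contact_force: [0.5, -0.8, -1.5]
gripper_width: 0.606
grasp_force: 0.0
```

Call:
jog_arm(rows=[{"fingers": 52, "x": -21, "y": -16, "z": 17, "ax": 0, "ay": -4.4, "az": 0}, {"fingers": 52, "x": -19, "y": -16, "z": 19, "ax": 0, "ay": -4.4, "az": 0}, {"fingers": 52, "x": -18, "y": -16, "z": 20, "ax": 0, "ay": -4.4, "az": 0}, {"fingers": 52, "x": -16, "y": -16, "z": 21, "ax": 0, "ay": -4.4, "az": 0}, {"fingers": 52, "x": -14, "y": -16, "z": 22, "ax": 0, "ay": -4.4, "az": 0}, {"fingers": 52, "x": 0, "y": 0, "z": 0, "ax": 0, "ay": 0, "az": 0}, {"fingers": 52, "x": 0, "y": 0, "z": 0, "ax": 0, "ay": 0, "az": 0}, {"fingers": 52, "x": 0, "y": 0, "z": 0, "ax": 0, "ay": 0, "az": 0}])

```text
t: 3.9
eef_pos: [0.5341, -0.0688, 0.1728]
tool_rot: [0.276, 0.167, 0.945, -0.053]
contact_force: [0.1, 0.3, -0.2]
gripper_width: 0.604
grasp_force: 0.0
```

```bash
python3 - <<'E'
from h import *
c=cur(); P=pose(RACK,(0,.078,.024)); print(c[0]); rows(c,P,1)
t,ft=cam("top");s,fs=cam("side")
cv2.imwrite("pics/pre.png",np.hstack([crop(t,286,180,100,130,4),crop(s,284,240,100,130,4)]))
E
```

```text
[ 0.53407521 -0.06880555  0.17281252]
0 [-6.6, -14.4, 103.6] [-0.48, -2.32, 0.08]
```

View pics/pre.png

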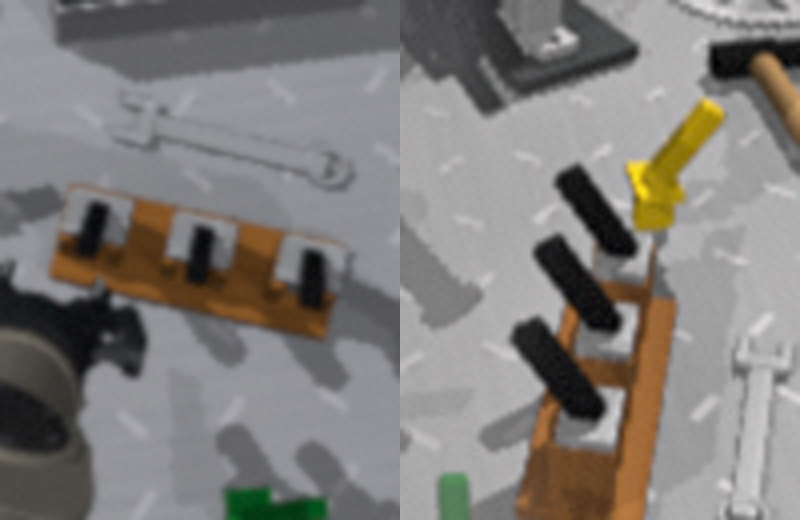

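```bash
python3 - <<'E'
from h import *
t,ft=cam("top");s,fs=cam("side")
p,R=cur(); print(proj(t,ft,p),proj(s,fs,p),np.abs(R.as_matrix()).round(2)[2], R.as_matrix().round(2))
cv2.imwrite("pics/pre2.png",np.hstack([t["pixels"][80:330,150:350,::-1],s["pixels"][80:330,150:350,::-1]]).repeat(2,0).repeat(2,1))
E
```

```text
[[249.11082224 184.38784965]] [[261.64271728 197.11054709]] [0.54 0.01 0.84] [[-0.79  0.34  0.5 ]
 [ 0.29  0.94 -0.19]
 [-0.54 -0.01 -0.84]]
```

View pics/pre2.png

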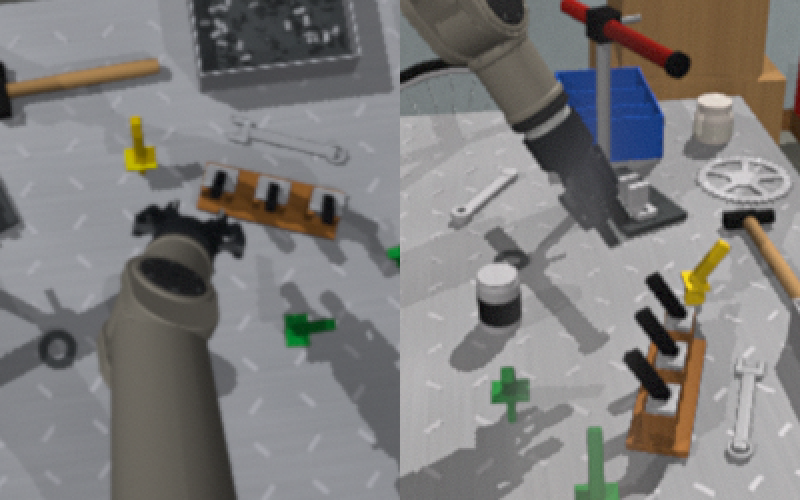

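The side view shows the gripper tip near (256,200), close to the predicted (262,197), with handle 1's tip at (276,218). In the top view the fingers straddle the handle-1 line. Now I align, then advance.

Call:
jog_arm(rows=[{"fingers": 52, "x": -4, "y": -7.5, "z": 20, "ax": -0.5, "ay": -1.2, "az": 0}, {"fingers": 52, "x": -1, "y": -7, "z": 20, "ax": 0, "ay": -1.1, "az": 0}, {"fingers": 52, "x": 0, "y": 0, "z": 10, "ax": 0, "ay": 0, "az": 0}, {"fingers": 52, "x": 0, "y": 0, "z": 0, "ax": 0, "ay": 0, "az": 0}, {"fingers": 52, "x": 0, "y": 0, "z": 0, "ax": 0, "ay": 0, "az": 0}, {"fingers": 52, "x": 0, "y": 0, "z": 0, "ax": 0, "ay": 0, "az": 0}, {"fingers": 52, "x": 0, "y": 0, "z": 0, "ax": 0, "ay": 0, "az": 0}, {"fingers": 52, "x": 0, "y": 0, "z": 0, "ax": 0, "ay": 0, "az": 0}])

```text
t: 4.9
eef_pos: [0.5525, -0.0878, 0.1472]
tool_rot: [0.291, 0.165, 0.94, -0.056]
contact_force: [0.9, 0.0, -0.3]
gripper_width: 0.608
grasp_force: 0.0
```

```bash
python3 - <<'E'
from h import *
rows(cur(),pose(RACK,(0,.078,.024)),1)
E
```

```text
0 [1.9, -3.0, 69.0] [-0.57, -0.46, 0.16]
```

Call:
jog_arm(rows=[{"fingers": 52, "x": 1, "y": -1.5, "z": 15, "ax": -0.5, "ay": -0.5, "az": 0}, {"fingers": 52, "x": 1, "y": -1.5, "z": 15, "ax": 0, "ay": 0, "az": 0}, {"fingers": 52, "x": 0, "y": 0, "z": 15, "ax": 0, "ay": 0, "az": 0}, {"fingers": 52, "x": 0, "y": 0, "z": 15, "ax": 0, "ay": 0, "az": 0}, {"fingers": 52, "x": 0, "y": 0, "z": 9, "ax": 0, "ay": 0, "az": 0}, {"fingers": 52, "x": 0, "y": 0, "z": 0, "ax": 0, "ay": 0, "az": 0}, {"fingers": 52, "x": 0, "y": 0, "z": 0, "ax": 0, "ay": 0, "az": 0}, {"fingers": 52, "x": 0, "y": 0, "z": 0, "ax": 0, "ay": 0, "az": 0}])

```text
t: 5.7
eef_pos: [0.5853, -0.1036, 0.0923]
tool_rot: [0.295, 0.164, 0.94, -0.055]
contact_force: [-0.2, 0.2, 0.1]
gripper_width: 0.602
grasp_force: 0.0
```

```bash
python3 - <<'E'
from h import *
rows(cur(),pose(RACK,(0,.078,.024)),1)
t,ft=cam("top");s,fs=cam("side");s,fs=cam("side")
cv2.imwrite("pics/g1.png",np.hstack([crop(t,270,180,80,100,5),crop(s,284,230,80,100,5)]))
E
```

```text
0 [0.6, 0.0, 3.2] [-0.28, -0.04, 0.18]
```

View pics/g1.png

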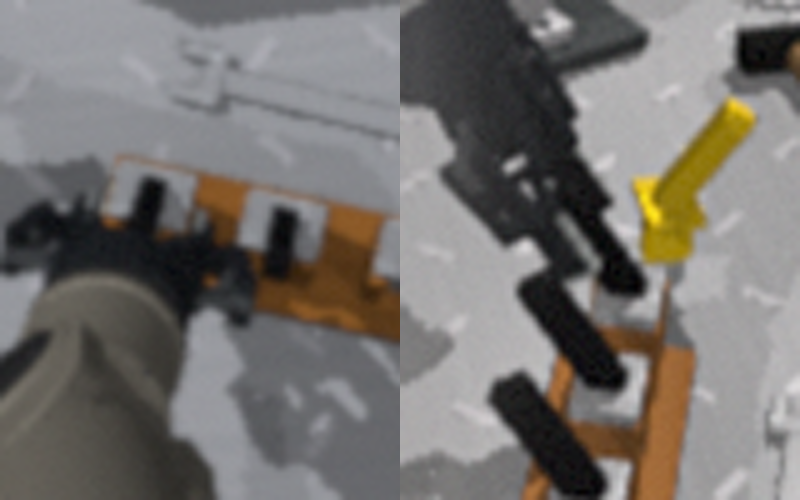

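Top view: fingers astride handle 1, whose tip is near (277,182) and centred between them. Side view: the near finger overlaps handle 1, clear of handle 2. Closing now.

Call:
jog_arm(rows=[{"fingers": 52, "x": 0.5, "y": 0, "z": 3, "ax": 0, "ay": 0, "az": 0}, {"fingers": 5, "x": 0, "y": 0, "z": 0, "ax": 0, "ay": 0, "az": 0}, {"fingers": 5, "x": 0, "y": 0, "z": 0, "ax": 0, "ay": 0, "az": 0}, {"fingers": 5, "x": 0, "y": 0, "z": 0, "ax": 0, "ay": 0, "az": 0}, {"fingers": 5, "x": 0, "y": 0, "z": 0, "ax": 0, "ay": 0, "az": 0}, {"fingers": 5, "x": 0, "y": 0, "z": 0, "ax": 0, "ay": 0, "az": 0}, {"fingers": 5, "x": 0, "y": 0, "z": 0, "ax": 0, "ay": 0, "az": 0}, {"fingers": 5, "x": 0, "y": 0, "z": 0, "ax": 0, "ay": 0, "az": 0}], force=80)

```text
t: 6.65
eef_pos: [0.5867, -0.1042, 0.0891]
tool_rot: [0.295, 0.164, 0.94, -0.055]
contact_force: [-1.7, 1.6, 4.6]
gripper_width: 0.173
grasp_force: 77.8
```

```bash
python3 - <<'E'
from h import *
rows(cur(),pose(RACK,(0,.078,.024)),1)
E
```

```text
0 [0.0, 0.1, -0.2] [-0.28, -0.06, 0.18]
```

Call:
jog_arm(rows=[{"fingers": 5, "x": -9, "y": 0, "z": -12, "ax": 0, "ay": 0, "az": 0}, {"fingers": 5, "x": -16, "y": 0, "z": -23, "ax": 0, "ay": 0, "az": 0}, {"fingers": 5, "x": -20, "y": 0, "z": -29, "ax": 0, "ay": 0, "az": 0}, {"fingers": 5, "x": -20, "y": 0, "z": -29, "ax": 0, "ay": 0, "az": 0}, {"fingers": 5, "x": -16, "y": 0, "z": -23, "ax": 0, "ay": 0, "az": 0}, {"fingers": 5, "x": 0, "y": 0, "z": 0, "ax": 0, "ay": 0, "az": -8}, {"fingers": 5, "x": 0, "y": 0, "z": 0, "ax": 0, "ay": 0, "az": -8}, {"fingers": 5, "x": 0, "y": 0, "z": 0, "ax": 0, "ay": 0, "az": -8}])

```text
t: 7.45
eef_pos: [0.5873, -0.1094, 0.1746]
tool_rot: [0.276, -0.035, 0.952, -0.126]
contact_force: [0.1, 0.8, -2.2]
gripper_width: 0.177
grasp_force: 78.1
```

Call:
jog_arm(rows=[{"fingers": 5, "x": 0, "y": 0, "z": 0, "ax": 0, "ay": 0, "az": -8}, {"fingers": 5, "x": 0, "y": 0, "z": 0, "ax": 0, "ay": 0, "az": -8}, {"fingers": 5, "x": 0, "y": 0, "z": 0, "ax": 0, "ay": 0, "az": -8}, {"fingers": 5, "x": 0, "y": 0, "z": 0, "ax": 0, "ay": 0, "az": -8}, {"fingers": 5, "x": 0, "y": 0, "z": 0, "ax": 0, "ay": 0, "az": -8}, {"fingers": 5, "x": 0, "y": 0, "z": 0, "ax": 0, "ay": 0, "az": -8}, {"fingers": 5, "x": 0, "y": 0, "z": 0, "ax": 0, "ay": 0, "az": 0}, {"fingers": 5, "x": 0, "y": 0, "z": 0, "ax": 0, "ay": 0, "az": 0}])

```text
t: 8.25
eef_pos: [0.5875, -0.1095, 0.1745]
tool_rot: [0.202, -0.415, 0.858, -0.226]
contact_force: [0.3, -0.1, -2.9]
gripper_width: 0.177
grasp_force: 78.1
```

```bash
cat >> h.py <<'E'
def gauge(tcp=None):  # gauge pose (p,R) from current TCP, given nominal grasp
    p,R=tcp or cur(); P,Q=pose((0,0,0),(0,0,0)); G=R*Q.inv(); return p-G.apply(P),G
E
python3 - <<'E'
from h import *
gp,G=gauge(); print(gp,G.as_matrix().round(2).tolist(),bot.get_obs()["gripper_width"])
s,fs=cam("side"); s,fs=cam("side")
S=np.mean([bot.read_camera("side")["pixels"].astype(float) for _ in range(4)],0).mean(2)
for zz in (.01,.018,.026,.04):
    w=np.arange(-32,33,2)/1000; P=gp+G.apply(np.c_[0*w,w,0*w+zz]); uv=proj(s,fs,P)
    v=cv2.remap(S.astype(np.float32),uv[:,0].astype(np.float32)[None],uv[:,1].astype(np.float32)[None],cv2.INTER_LINEAR)[0]
    print(zz,uv[[0,-1]].round(1).tolist(),v.astype(int).tolist())
s["pixels"]=S[:,:,None].repeat(3,2).astype(np.uint8); u,v=proj(s,fs,gp)[0]
cv2.imwrite("pics/n1.png",crop(s,u,v-5,60,60,10))
E
```

```text
[ 0.60618856 -0.14345673  0.11989987] [[0.78, -0.62, -0.11], [0.53, 0.55, 0.64], [-0.34, -0.56, 0.76]] 0.17695896507592151
0.01 [[304.4, 221.9], [284.7, 226.8]] [150, 133, 113, 105, 104, 112, 121, 131, 132, 128, 119, 112, 108, 108, 109, 109, 109, 111, 115, 119, 121, 120, 118, 118, 129, 146, 176, 188, 188, 181, 175, 172, 171]
0.018 [[303.6, 218.7], [284.0, 223.7]] [159, 139, 117, 103, 99, 109, 120, 128, 122, 111, 107, 106, 108, 109, 109, 107, 107, 109, 114, 118, 119, 119, 118, 119, 124, 138, 154, 169, 173, 175, 172, 171, 171]
0.026 [[302.9, 215.5], [283.3, 220.6]] [98, 98, 99, 99, 104, 110, 117, 114, 109, 106, 106, 107, 108, 108, 108, 108, 109, 111, 115, 119, 119, 119, 119, 120, 124, 139, 154, 164, 170, 172, 171, 171, 171]
0.04 [[301.6, 209.9], [282.1, 215.3]] [132, 138, 141, 141, 139, 138, 137, 135, 134, 134, 131, 126, 120, 118, 119, 119, 118, 116, 115, 115, 116, 116, 115, 114, 114, 115, 116, 116, 115, 113, 112, 114, 120]
```

```bash
python3 - <<'E'
from h import *
gp,G=gauge(); s,fs=cam("side")
S=np.mean([bot.read_camera("side")["pixels"].astype(float) for _ in range(4)],0); s["pixels"]=S.astype(np.uint8)
u,v=proj(s,fs,gp)[0]; u0,v0=int(u)-16,int(v)-40
def box(im,xs,ys,zs,col):
    P=gp+G.apply(np.array([[x,y,z] for x in xs for y in ys for z in zs])); q=((proj(s,fs,P)-[u0,v0]+.5)*8).astype(np.int32)
    cv2.polylines(im,[cv2.convexHull(q)],True,col,1)
L=[]
for th in (0,.010,.020):
    im=cv2.resize(s["pixels"][v0:v0+60,u0:u0+33,::-1],None,fx=8,fy=8,interpolation=cv2.INTER_CUBIC)
    if th: box(im,(-.015,.015),(-th/2,th/2),(0,.036),(0,255,0)); box(im,(-.017,.017),(-.023,.023),(.036,.044),(0,0,255))
    L.append(im)
cv2.imwrite("pics/n2.png",np.hstack(L))
E
```

```text
(no output)
```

View pics/n2.png

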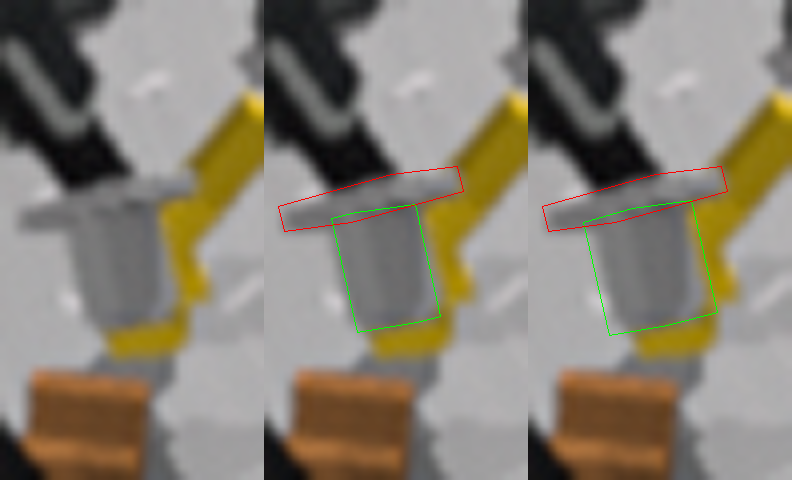

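Thin: the nose silhouette at mid-height is about 83 crop px, against 87 modelled for 10 mm and 113 for 20 mm, and the collar overlay matches well. So this is gauge_thin, and it goes to the jig.

```bash
cat >> h.py <<'E'
JIG=np.array([.6134,.2608,.34])
E
python3 - <<'E'
from h import *
t,ft=cam("top"); print("yellow",atz(t,ft,219.5,161,.05))
c=cur(); W=pose(JIG,(-.09,.007,.12)); print(c[0],W[0]); rows(c,W,16)
E
```

```text
yellow [0.64383094 0.00325907 0.05      ]
[ 0.58800354 -0.1092539   0.17509873] [0.51215838 0.23241216 0.18529795]
0 [-14.6, 14.3, -7.7] [-1.22, -0.89, 2.44]
1 [-14.1, 15.1, -7.2] [-1.22, -0.89, 2.44]
2 [-13.6, 15.8, -6.7] [-1.22, -0.89, 2.44]
3 [-13.0, 16.5, -6.1] [-1.22, -0.89, 2.44]
4 [-12.3, 17.2, -5.6] [-1.22, -0.89, 2.44]
5 [-11.7, 17.8, -5.0] [-1.22, -0.89, 2.44]
6 [-11.0, 18.4, -4.4] [-1.22, -0.89, 2.44]
7 [-10.2, 18.9, -3.9] [-1.22, -0.89, 2.44]
8 [-9.5, 19.4, -3.3] [-1.22, -0.89, 2.44]
9 [-8.7, 19.9, -2.7] [-1.22, -0.89, 2.44]
10 [-7.9, 20.3, -2.2] [-1.22, -0.89, 2.44]
11 [-7.0, 20.7, -1.6] [-1.22, -0.89, 2.44]
12 [-6.2, 21.0, -1.1] [-1.22, -0.89, 2.44]
13 [-5.3, 21.2, -0.6] [-1.22, -0.89, 2.44]
14 [-4.4, 21.4, -0.0] [-1.22, -0.89, 2.44]
15 [-3.5, 21.6, 0.5] [-1.22, -0.89, 2.44]
```

Call:
jog_arm(rows=[{"fingers": 5, "x": -15, "y": 14, "z": -14, "ax": -1.2, "ay": -0.9, "az": 2.4}, {"fingers": 5, "x": -14, "y": 15, "z": -13, "ax": -1.2, "ay": -0.9, "az": 2.4}, {"fingers": 5, "x": -14, "y": 16, "z": -13, "ax": -1.2, "ay": -0.9, "az": 2.4}, {"fingers": 5, "x": -13, "y": 16, "z": -12, "ax": -1.2, "ay": -0.9, "az": 2.4}, {"fingers": 5, "x": -12, "y": 17, "z": -10, "ax": -1.2, "ay": -0.9, "az": 2.4}, {"fingers": 5, "x": -12, "y": 18, "z": -5, "ax": -1.2, "ay": -0.9, "az": 2.4}, {"fingers": 5, "x": -11, "y": 18, "z": -4, "ax": -1.2, "ay": -0.9, "az": 2.4}, {"fingers": 5, "x": -10, "y": 19, "z": -4, "ax": -1.2, "ay": -0.9, "az": 2.4}])

```text
t: 9.65
eef_pos: [0.5355, 0.0668, 0.2043]
tool_rot: [0.255, -0.296, 0.916, -0.091]
contact_force: [1.4, -0.1, -2.2]
gripper_width: 0.173
grasp_force: 78.3
```

```bash
python3 - <<'E'
from h import *
c=cur(); W=pose(JIG,(-.09,.007,.11)); print(c[0],W[0]); rows(c,W,8)
E
```

```text
[0.53548306 0.06681971 0.20428207] [0.51215838 0.23241216 0.17529795]
0 [-8.7, 19.3, 1.3] [-1.23, -0.89, 2.46]
1 [-7.8, 19.6, 1.8] [-1.23, -0.89, 2.46]
2 [-6.9, 19.9, 2.4] [-1.23, -0.89, 2.46]
3 [-6.0, 20.1, 2.9] [-1.23, -0.89, 2.46]
4 [-5.1, 20.3, 3.4] [-1.23, -0.89, 2.46]
5 [-4.2, 20.4, 3.9] [-1.23, -0.89, 2.46]
6 [-3.2, 20.5, 4.4] [-1.23, -0.89, 2.46]
7 [-2.3, 20.5, 4.9] [-1.23, -0.89, 2.46]
```

Call:
jog_arm(rows=[{"fingers": 5, "x": -8.7, "y": 19.3, "z": 1.3, "ax": -1.23, "ay": -0.9, "az": 2.45}, {"fingers": 5, "x": -7.8, "y": 19.6, "z": 1.8, "ax": -1.23, "ay": -0.9, "az": 2.45}, {"fingers": 5, "x": -7, "y": 20, "z": 2.4, "ax": -1.23, "ay": -0.9, "az": 2.45}, {"fingers": 5, "x": -6, "y": 20, "z": 3, "ax": -1.23, "ay": -0.9, "az": 2.45}, {"fingers": 5, "x": -5, "y": 20, "z": 3.4, "ax": -1.23, "ay": -0.9, "az": 2.45}, {"fingers": 5, "x": -4, "y": 20.5, "z": 4, "ax": -1.23, "ay": -0.9, "az": 2.45}, {"fingers": 5, "x": -3, "y": 20.5, "z": 4.4, "ax": -1.23, "ay": -0.9, "az": 2.45}, {"fingers": 5, "x": -2, "y": 20.5, "z": 5, "ax": -1.23, "ay": -0.9, "az": 2.45}])

```text
t: 10.45
eef_pos: [0.5119, 0.2301, 0.1744]
tool_rot: [0.297, -0.164, 0.939, 0.05]
contact_force: [0.4, 0.3, -3.0]
gripper_width: 0.177
grasp_force: 78.3
```

```bash
python3 - <<'E'
from h import *
c=cur(); W=pose(JIG,(-.0,.007,.09)); print(c[0],W[0]); rows(c,W,8)
E
```

```text
[0.51194789 0.2301363  0.17440839] [0.5970063  0.26242599 0.15529795]
0 [-7.9, 0.2, 8.5] [-0.0, 0.0, 0.04]
1 [-7.9, 0.2, 8.5] [-0.0, 0.0, 0.04]
2 [-7.9, 0.2, 8.5] [-0.0, 0.0, 0.04]
3 [-7.9, 0.2, 8.5] [-0.0, 0.0, 0.04]
4 [-7.9, 0.2, 8.5] [-0.0, 0.0, 0.04]
5 [-7.9, 0.2, 8.5] [-0.0, 0.0, 0.04]
6 [-7.9, 0.2, 8.5] [-0.0, 0.0, 0.04]
7 [-7.9, 0.3, 8.5] [-0.0, 0.0, 0.04]
```

Call:
jog_arm(rows=[{"fingers": 5, "x": -10.5, "y": 0.3, "z": 11.5, "ax": 0, "ay": 0, "az": 0}, {"fingers": 5, "x": -10.5, "y": 0.3, "z": 11.5, "ax": 0, "ay": 0, "az": 0}, {"fingers": 5, "x": -10.5, "y": 0.3, "z": 11.5, "ax": 0, "ay": 0, "az": 0}, {"fingers": 5, "x": -10.5, "y": 0.3, "z": 11.5, "ax": 0, "ay": 0, "az": 0}, {"fingers": 5, "x": -10.5, "y": 0.3, "z": 11.5, "ax": 0, "ay": 0, "az": 0}, {"fingers": 5, "x": -10.5, "y": 0.3, "z": 10.5, "ax": 0, "ay": 0, "az": 0}, {"fingers": 5, "x": 0, "y": 0, "z": 0, "ax": 0, "ay": 0, "az": 0}, {"fingers": 5, "x": 0, "y": 0, "z": 0, "ax": 0, "ay": 0, "az": 0}])

```text
t: 11.25
eef_pos: [0.5973, 0.2608, 0.1544]
tool_rot: [0.296, -0.164, 0.94, 0.049]
contact_force: [-0.4, -0.4, -2.2]
gripper_width: 0.178
grasp_force: 78.2
```

```bash
python3 - <<'E'
from h import *
c=cur(); W=pose(JIG,(-.0,.007,.09)); rows(c,W,1)
gp,G=gauge(); J=Ro.from_euler("z",JIG[2]); jp=np.r_[JIG[:2],0]
L=[]
for n in("top","side"):
    s,fs=cam(n)
    s["pixels"]=np.mean([bot.read_camera(n)["pixels"].astype(float) for _ in range(4)],0).astype(np.uint8)
    u,v=proj(s,fs,jp+[0,0,.07])[0]; u0,v0=int(u)-20,int(v)-25
    im=cv2.resize(s["pixels"][v0:v0+50,u0:u0+40,::-1],None,fx=10,fy=10,interpolation=cv2.INTER_CUBIC)
    def box(p,R,xs,ys,zs,col):
        P=p+R.apply(np.array([[x,y,z] for x in xs for y in ys for z in zs])); q=((proj(s,fs,P)-[u0,v0]+.5)*10).astype(np.int32)
        cv2.polylines(im,[cv2.convexHull(q)],True,col,1)
    box(gp,G,(-.015,.015),(-.005,.005),(0,.036),(0,255,0)); box(gp,G,(-.017,.017),(-.023,.023),(.036,.044),(0,0,255))
    box(jp,J,(-.018,.018),(-.012,0),(.065,),(255,255,0)); box(jp,J,(-.018,.018),(.0196,.0316),(.065,),(255,255,0))
    L.append(im)
cv2.imwrite("pics/j1.png",np.hstack(L))
E
```

```text
0 [-0.8, 1.6, -0.5] [-0.15, -0.04, 0.38]
```

View pics/j1.png

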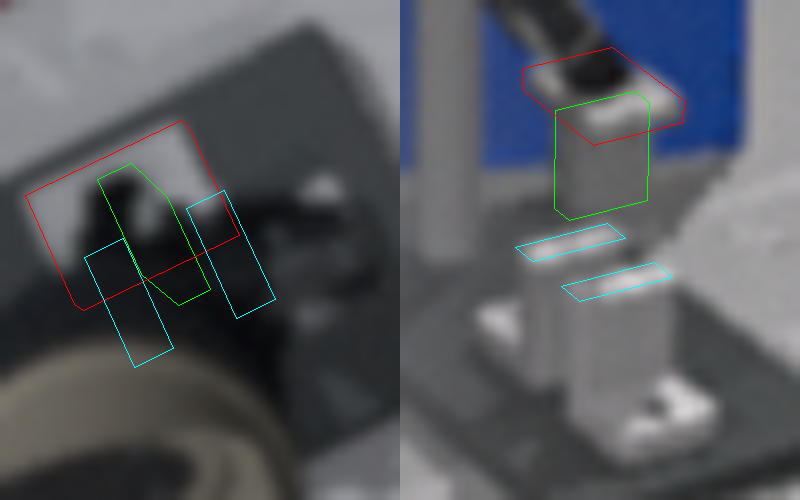

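The gauge outline matches the picture in both views. In the side view the nose spans 555–650. The lugs sit within about 0.4 px of their fitted outlines, and the nose lies over the gap. Starting the descent.

Call:
jog_arm(rows=[{"fingers": 5, "x": -0.5, "y": 1.6, "z": 0.5, "ax": -0.1, "ay": 0, "az": 0.4}, {"fingers": 5, "x": 4, "y": 0, "z": 5.7, "ax": 0, "ay": 0, "az": 0}, {"fingers": 5, "x": 4, "y": 0, "z": 5.7, "ax": 0, "ay": 0, "az": 0}, {"fingers": 5, "x": 4, "y": 0, "z": 5.7, "ax": 0, "ay": 0, "az": 0}, {"fingers": 5, "x": 4, "y": 0, "z": 5.7, "ax": 0, "ay": 0, "az": 0}, {"fingers": 5, "x": 4, "y": 0, "z": 5.7, "ax": 0, "ay": 0, "az": 0}, {"fingers": 5, "x": 0, "y": 0, "z": 0, "ax": 0, "ay": 0, "az": 0}, {"fingers": 5, "x": 0, "y": 0, "z": 0, "ax": 0, "ay": 0, "az": 0}])

```text
t: 12.55
eef_pos: [0.5967, 0.2634, 0.1198]
tool_rot: [0.296, -0.162, 0.94, 0.051]
contact_force: [-0.1, -0.0, -1.7]
gripper_width: 0.176
grasp_force: 78.3
```

```bash
cat >> h.py <<'E'
def st(fr=JIG):
    gp,G=gauge(); l=Ro.from_euler("z",-fr[2]).apply(gp-[fr[0],fr[1],0]); o=bot.get_obs()
    print("gauge local mm",(l*1e3).round(1),"rot deg",np.degrees((Ro.from_euler("z",-fr[2])*G).as_rotvec()).round(2),"F local",Ro.from_euler("z",-fr[2]).apply(o["contact_force"]).round(1),"M",np.round(o["torque"],2),"t",o["t"])
E
python3 -c "
from h import *
st()"
```

```text
gauge local mm [ 0.   8.1 54.5] rot deg [0.02 0.04 0.05] F local [-0.1  0.  -1.7] M [-0.24  0.99  0.1 ] t 12.55
```

Call:
jog_arm(rows=[{"fingers": 5, "x": 2.9, "y": -1, "z": 4.1, "ax": 0, "ay": 0, "az": 0}, {"fingers": 5, "x": 2.9, "y": 0, "z": 4.1, "ax": 0, "ay": 0, "az": 0}, {"fingers": 5, "x": 2.9, "y": 0, "z": 4.1, "ax": 0, "ay": 0, "az": 0}, {"fingers": 5, "x": 2.9, "y": 0, "z": 4.1, "ax": 0, "ay": 0, "az": 0}, {"fingers": 5, "x": 2.6, "y": 0, "z": 3.7, "ax": 0, "ay": 0, "az": 0}, {"fingers": 5, "x": 0, "y": 0, "z": 0, "ax": 0, "ay": 0, "az": 0}, {"fingers": 5, "x": 0, "y": 0, "z": 0, "ax": 0, "ay": 0, "az": 0}, {"fingers": 5, "x": 0, "y": 0, "z": 0, "ax": 0, "ay": 0, "az": 0}])

```text
t: 13.35
eef_pos: [0.598, 0.2638, 0.0964]
tool_rot: [0.297, -0.162, 0.94, 0.052]
contact_force: [3.7, 6.5, -2.5]
gripper_width: 0.175
grasp_force: 78.0
```

```bash
python3 -c "
from h import *
st()"
```

```text
gauge local mm [ 1.5  8.1 31.1] rot deg [ 0.03 -0.1   0.13] F local [ 5.6  4.9 -2.5] M [ 0.81 -0.03  0.72] t 13.35
```

Call:
jog_arm(rows=[{"fingers": 5, "x": 1, "y": 0.7, "z": 1.2, "ax": 0, "ay": 0, "az": 0}, {"fingers": 5, "x": 1, "y": 0, "z": 1.2, "ax": 0, "ay": 0, "az": 0}, {"fingers": 5, "x": 0, "y": 0, "z": 0, "ax": 0, "ay": 0, "az": 0}, {"fingers": 5, "x": 0, "y": 0, "z": 0, "ax": 0, "ay": 0, "az": 0}, {"fingers": 5, "x": 0, "y": 0, "z": 0, "ax": 0, "ay": 0, "az": 0}, {"fingers": 5, "x": 0, "y": 0, "z": 0, "ax": 0, "ay": 0, "az": 0}, {"fingers": 5, "x": 0, "y": 0, "z": 0, "ax": 0, "ay": 0, "az": 0}, {"fingers": 5, "x": 0, "y": 0, "z": 0, "ax": 0, "ay": 0, "az": 0}])

```text
t: 14.15
eef_pos: [0.5976, 0.2638, 0.094]
tool_rot: [0.298, -0.162, 0.939, 0.051]
contact_force: [-2.6, 2.7, 10.3]
gripper_width: 0.178
grasp_force: 80.0
```

```bash
python3 -c "
from h import *
st()"
```

```text
gauge local mm [ 1.2  8.1 28.8] rot deg [-0.01 -0.18  0.08] F local [-1.5  3.4 10.3] M [ 0.5  -0.18  0.48] t 14.15
```

Fully down (origin z 28.8 mm) with the fixed lug pushing back in +y. I lift 1.5 mm and probe +y for the lug face and leaf.

Call:
jog_arm(rows=[{"fingers": 5, "x": -0.9, "y": 0, "z": -1.2, "ax": 0, "ay": 0, "az": 0}, {"fingers": 5, "x": 0, "y": 0, "z": 0, "ax": 0, "ay": 0, "az": 0}, {"fingers": 5, "x": 0, "y": 0.5, "z": 0, "ax": 0, "ay": 0, "az": 0}, {"fingers": 5, "x": 0, "y": 0.5, "z": 0, "ax": 0, "ay": 0, "az": 0}, {"fingers": 5, "x": 0, "y": 0, "z": 0, "ax": 0, "ay": 0, "az": 0}, {"fingers": 5, "x": 0, "y": 0, "z": 0, "ax": 0, "ay": 0, "az": 0}, {"fingers": 5, "x": 0, "y": 0, "z": 0, "ax": 0, "ay": 0, "az": 0}, {"fingers": 5, "x": 0, "y": 0, "z": 0, "ax": 0, "ay": 0, "az": 0}])

```text
t: 14.95
eef_pos: [0.5968, 0.2635, 0.094]
tool_rot: [0.297, -0.161, 0.94, 0.051]
contact_force: [1.2, 2.3, 5.2]
gripper_width: 0.179
grasp_force: 79.3
```

```bash
python3 -c "
from h import *
st()"
```

```text
gauge local mm [ 0.2  8.1 28.7] rot deg [-0.04 -0.03  0.  ] F local [1.9 1.7 5.2] M [ 0.4  -0.35  0.36] t 14.95
```

Call:
jog_arm(rows=[{"fingers": 5, "x": 0, "y": 0.5, "z": 0, "ax": 0, "ay": 0, "az": 0}, {"fingers": 5, "x": 0, "y": 0.5, "z": 0, "ax": 0, "ay": 0, "az": 0}, {"fingers": 5, "x": 0, "y": 0.5, "z": 0, "ax": 0, "ay": 0, "az": 0}, {"fingers": 5, "x": 0, "y": 0, "z": 0, "ax": 0, "ay": 0, "az": 0}, {"fingers": 5, "x": 0, "y": 0, "z": 0, "ax": 0, "ay": 0, "az": 0}, {"fingers": 5, "x": 0, "y": 0, "z": 0, "ax": 0, "ay": 0, "az": 0}, {"fingers": 5, "x": 0, "y": 0, "z": 0, "ax": 0, "ay": 0, "az": 0}, {"fingers": 5, "x": 0, "y": 0, "z": 0, "ax": 0, "ay": 0, "az": 0}])

```text
t: 15.75
eef_pos: [0.5968, 0.2638, 0.094]
tool_rot: [0.297, -0.161, 0.94, 0.05]
contact_force: [1.1, 0.6, 5.8]
gripper_width: 0.174
grasp_force: 79.5
```

```bash
python3 -c "
from h import *
st()"
```

```text
gauge local mm [ 0.3  8.2 28.8] rot deg [-0.1  -0.05 -0.11] F local [1.2 0.2 5.8] M [ 0.09 -0.45  0.12] t 15.75
```

Call:
jog_arm(rows=[{"fingers": 5, "x": 0, "y": 0.5, "z": 0, "ax": 0, "ay": 0, "az": 0}, {"fingers": 5, "x": 0, "y": 0.5, "z": 0, "ax": 0, "ay": 0, "az": 0}, {"fingers": 5, "x": 0, "y": 0.5, "z": 0, "ax": 0, "ay": 0, "az": 0}, {"fingers": 5, "x": 0, "y": 0, "z": 0, "ax": 0, "ay": 0, "az": 0}, {"fingers": 5, "x": 0, "y": 0, "z": 0, "ax": 0, "ay": 0, "az": 0}, {"fingers": 5, "x": 0, "y": 0, "z": 0, "ax": 0, "ay": 0, "az": 0}, {"fingers": 5, "x": 0, "y": 0, "z": 0, "ax": 0, "ay": 0, "az": 0}, {"fingers": 5, "x": 0, "y": 0, "z": 0, "ax": 0, "ay": 0, "az": 0}])

```text
t: 16.55
eef_pos: [0.5967, 0.2639, 0.094]
tool_rot: [0.297, -0.16, 0.94, 0.049]
contact_force: [1.0, -2.4, 6.5]
gripper_width: 0.173
grasp_force: 79.7
```

```bash
python3 -c "
from h import *
st()"
```

```text
gauge local mm [ 0.3  8.2 28.8] rot deg [-0.17 -0.06 -0.23] F local [ 0.1 -2.6  6.5] M [-0.26 -0.51 -0.23] t 16.55
```

Call:
jog_arm(rows=[{"fingers": 5, "x": -1.2, "y": 0, "z": -1.6, "ax": 0, "ay": 0, "az": 0}, {"fingers": 5, "x": -1.2, "y": 0, "z": -1.6, "ax": 0, "ay": 0, "az": 0}, {"fingers": 5, "x": 0, "y": 0, "z": 0, "ax": 0, "ay": 0, "az": 0}, {"fingers": 5, "x": 0, "y": 0, "z": 0, "ax": 0, "ay": 0, "az": 0}, {"fingers": 5, "x": 0, "y": 0, "z": 0, "ax": 0, "ay": 0, "az": 0}, {"fingers": 5, "x": 0, "y": 0, "z": 0, "ax": 0, "ay": 0, "az": 0}, {"fingers": 5, "x": 0, "y": 0, "z": 0, "ax": 0, "ay": 0, "az": 0}, {"fingers": 5, "x": 0, "y": 0, "z": 0, "ax": 0, "ay": 0, "az": 0}])

```text
t: 17.35
eef_pos: [0.5949, 0.2658, 0.0969]
tool_rot: [0.296, -0.162, 0.94, 0.05]
contact_force: [-0.8, -6.0, -3.7]
gripper_width: 0.176
grasp_force: 78.6
```

```bash
python3 -c "
from h import *
st()"
```

```text
gauge local mm [-1.  10.8 31.6] rot deg [-0.05  0.1  -0.  ] F local [-2.8 -5.4 -3.7] M [-1.66  1.11 -0.66] t 17.35
```

Call:
jog_arm(rows=[{"fingers": 5, "x": 0, "y": -1.5, "z": 0, "ax": 0, "ay": 0, "az": 0}, {"fingers": 5, "x": 0, "y": -1.5, "z": 0, "ax": 0, "ay": 0, "az": 0}, {"fingers": 5, "x": 0, "y": -1.5, "z": 0, "ax": 0, "ay": 0, "az": 0}, {"fingers": 5, "x": 0, "y": -1.5, "z": 0, "ax": 0, "ay": 0, "az": 0}, {"fingers": 5, "x": 0, "y": 0, "z": 0, "ax": 0, "ay": 0, "az": 0}, {"fingers": 5, "x": 0, "y": 0, "z": 0, "ax": 0, "ay": 0, "az": 0}, {"fingers": 5, "x": 0, "y": 0, "z": 0, "ax": 0, "ay": 0, "az": 0}, {"fingers": 5, "x": 0, "y": 0, "z": 0, "ax": 0, "ay": 0, "az": 0}])

```text
t: 18.15
eef_pos: [0.5964, 0.2629, 0.0975]
tool_rot: [0.296, -0.163, 0.94, 0.052]
contact_force: [-3.0, 5.3, -7.7]
gripper_width: 0.173
grasp_force: 78.2
```

```bash
python3 -c "
from h import *
st()"
```

```text
gauge local mm [-0.5  7.8 32.2] rot deg [0.09 0.07 0.23] F local [-1.1  6.  -7.7] M [0.43 2.09 0.91] t 18.15
```

The gauge has about 2.5 mm of play, from fixed-lug contact at y≈8.0 to leaf contact at about 10.5, so the thin one stands loose and the face is about 3 mm farther in y than fitted. I'm taking it back to its slot.

Call:
jog_arm(rows=[{"fingers": 5, "x": -4, "y": 0.8, "z": -5.7, "ax": 0, "ay": 0, "az": 0}, {"fingers": 5, "x": -8, "y": 0.2, "z": -11.5, "ax": 0, "ay": 0, "az": 0}, {"fingers": 5, "x": -10, "y": 0, "z": -14, "ax": 0, "ay": 0, "az": 0}, {"fingers": 5, "x": -10, "y": 0, "z": -14, "ax": 0, "ay": 0, "az": 0}, {"fingers": 5, "x": -8, "y": 0, "z": -11.5, "ax": 0, "ay": 0, "az": 0}, {"fingers": 5, "x": 13, "y": 0, "z": -13, "ax": 0, "ay": 0, "az": 0}, {"fingers": 5, "x": 15, "y": 0, "z": -15, "ax": 0, "ay": 0, "az": 0}, {"fingers": 5, "x": 18, "y": 0, "z": -18, "ax": 0, "ay": 0, "az": 0}])

```text
t: 18.95
eef_pos: [0.5383, 0.2393, 0.1799]
tool_rot: [0.298, -0.16, 0.94, 0.05]
contact_force: [-0.2, -0.1, -0.7]
gripper_width: 0.173
grasp_force: 79.3
```

```bash
sed -i 's/^JIG=.*/JIG=np.array([.6124,.2636,.34])/' h.py; python3 - <<'E'
from h import *
st(); c=cur(); W=pose(RACK,(0,.078,.12)); print(c[0],W[0])
m=(np.array([.53,.10,.215]),Ro.from_euler("z",-.03)*pose((0,0,0),(0,0,0))[1]); rows(c,m,8); print(); rows(m,W,8)
E
```

```text
gauge local mm [-62.9   1.7 114.6] rot deg [-0.11 -0.14 -0.18] F local [-0.2 -0.  -0.7] M [-0.27  0.9   0.03] t 18.95
[0.53825902 0.23931659 0.17991211] [ 0.58658038 -0.10408998  0.18529795]
0 [3.0, -16.1, -7.4] [1.5, 0.02, 2.16]
1 [2.4, -16.4, -7.0] [1.5, 0.02, 2.16]
2 [1.8, -16.6, -6.6] [1.5, 0.02, 2.16]
3 [1.1, -16.9, -6.1] [1.5, 0.02, 2.16]
4 [0.5, -17.1, -5.7] [1.5, 0.02, 2.16]
5 [-0.1, -17.2, -5.2] [1.5, 0.02, 2.16]
6 [-0.8, -17.3, -4.8] [1.5, 0.02, 2.16]
7 [-1.4, -17.4, -4.3] [1.5, 0.02, 2.16]

0 [-4.3, -25.3, 7.5] [1.31, 0.0, 1.87]
1 [-5.1, -25.0, 8.1] [1.31, 0.0, 1.87]
2 [-5.9, -24.6, 8.7] [1.31, 0.0, 1.87]
3 [-6.7, -24.2, 9.2] [1.31, 0.0, 1.87]
4 [-7.5, -23.7, 9.8] [1.31, 0.0, 1.87]
5 [-8.3, -23.2, 10.3] [1.31, 0.0, 1.87]
6 [-9.0, -22.7, 10.8] [1.31, 0.0, 1.87]
7 [-9.7, -22.2, 11.3] [1.31, 0.0, 1.87]
```

Call:
jog_arm(rows=[{"fingers": 5, "x": 3, "y": -16, "z": -7.5, "ax": 1.5, "ay": 0, "az": 2.15}, {"fingers": 5, "x": 2.5, "y": -16.4, "z": -7, "ax": 1.5, "ay": 0, "az": 2.15}, {"fingers": 5, "x": 1.8, "y": -16.6, "z": -6.6, "ax": 1.5, "ay": 0, "az": 2.15}, {"fingers": 5, "x": 1, "y": -17, "z": -6, "ax": 1.5, "ay": 0, "az": 2.15}, {"fingers": 5, "x": 0.5, "y": -17, "z": -5.7, "ax": 1.5, "ay": 0, "az": 2.15}, {"fingers": 5, "x": 0, "y": -17.2, "z": -5.2, "ax": 1.5, "ay": 0, "az": 2.15}, {"fingers": 5, "x": -0.8, "y": -17.3, "z": -4.8, "ax": 1.5, "ay": 0, "az": 2.15}, {"fingers": 5, "x": -1.4, "y": -17.4, "z": -4.3, "ax": 1.5, "ay": 0, "az": 2.15}])

```text
t: 19.75
eef_pos: [0.5291, 0.0998, 0.2135]
tool_rot: [0.301, 0.014, 0.954, -0.004]
contact_force: [0.5, -0.4, -2.8]
gripper_width: 0.179
grasp_force: 79.4
```

Call:
jog_arm(rows=[{"fingers": 5, "x": -4.3, "y": -25, "z": 7.5, "ax": 1.3, "ay": 0, "az": 1.87}, {"fingers": 5, "x": -5.1, "y": -25, "z": 8.1, "ax": 1.3, "ay": 0, "az": 1.87}, {"fingers": 5, "x": -5.9, "y": -24.6, "z": 8.7, "ax": 1.3, "ay": 0, "az": 1.87}, {"fingers": 5, "x": -6.7, "y": -24.2, "z": 9.2, "ax": 1.3, "ay": 0, "az": 1.87}, {"fingers": 5, "x": -7.5, "y": -23.7, "z": 9.8, "ax": 1.3, "ay": 0, "az": 1.87}, {"fingers": 5, "x": -8.3, "y": -23.2, "z": 10.3, "ax": 1.3, "ay": 0, "az": 1.87}, {"fingers": 5, "x": -9, "y": -22.7, "z": 10.8, "ax": 1.3, "ay": 0, "az": 1.87}, {"fingers": 5, "x": -9.7, "y": -22.2, "z": 11.3, "ax": 1.3, "ay": 0, "az": 1.87}])

```text
t: 20.55
eef_pos: [0.5873, -0.1045, 0.1831]
tool_rot: [0.296, 0.165, 0.939, -0.051]
contact_force: [0.7, 0.7, -1.2]
gripper_width: 0.177
grasp_force: 79.4
```

```bash
python3 - <<'E'
from h import *
st(RACK); c=cur(); W=pose(RACK,(0,.078,.07)); rows(c,W,5)
E
```

```text
gauge local mm [  0.8  78.  117.8] rot deg [0.06 0.02 0.07] F local [ 0.4  0.9 -1.2] M [ 0.32  0.8  -0.02] t 20.55
0 [5.6, 0.0, 7.7] [0.02, -0.0, 0.0]
1 [5.6, 0.0, 7.7] [0.02, -0.0, 0.0]
2 [5.6, 0.0, 7.7] [0.02, -0.0, 0.0]
3 [5.6, 0.0, 7.7] [0.02, -0.0, 0.0]
4 [5.6, 0.0, 7.7] [0.02, -0.0, 0.0]
```

Call:
jog_arm(rows=[{"fingers": 5, "x": 8.1, "y": 0, "z": 10.2, "ax": 0, "ay": 0, "az": 0}, {"fingers": 5, "x": 7.5, "y": 0, "z": 10.7, "ax": 0, "ay": 0, "az": 0}, {"fingers": 5, "x": 7.5, "y": 0, "z": 10.7, "ax": 0, "ay": 0, "az": 0}, {"fingers": 5, "x": 7.5, "y": 0, "z": 10.7, "ax": 0, "ay": 0, "az": 0}, {"fingers": 5, "x": 7.5, "y": 0, "z": 10.7, "ax": 0, "ay": 0, "az": 0}, {"fingers": 5, "x": 7.5, "y": 0, "z": 10.7, "ax": 0, "ay": 0, "az": 0}, {"fingers": 5, "x": 5, "y": 0, "z": 7, "ax": 0, "ay": 0, "az": 0}, {"fingers": 5, "x": 0, "y": 0, "z": 0, "ax": 0, "ay": 0, "az": 0}])

```text
t: 21.35
eef_pos: [0.5854, -0.1027, 0.0948]
tool_rot: [0.295, 0.164, 0.94, -0.051]
contact_force: [-0.1, 0.0, -2.0]
gripper_width: 0.174
grasp_force: 79.2
```

```bash
python3 - <<'E'
from h import *
st(RACK)
E
```

```text
gauge local mm [-1.8 79.  29.4] rot deg [0.06 0.2  0.18] F local [-0.1 -0.  -2. ] M [0.27 0.87 0.05] t 21.35
```

Call:
jog_arm(rows=[{"fingers": 5, "x": 0.7, "y": -0.5, "z": 2.6, "ax": 0, "ay": 0, "az": 0}, {"fingers": 5, "x": 0.7, "y": -0.5, "z": 2.6, "ax": 0, "ay": 0, "az": 0}, {"fingers": 5, "x": 0, "y": 0, "z": 0, "ax": 0, "ay": 0, "az": 0}, {"fingers": 5, "x": 0, "y": 0, "z": 0, "ax": 0, "ay": 0, "az": 0}, {"fingers": 50, "x": 0, "y": 0, "z": 0, "ax": 0, "ay": 0, "az": 0}, {"fingers": 50, "x": 0, "y": 0, "z": 0, "ax": 0, "ay": 0, "az": 0}, {"fingers": 50, "x": 0, "y": 0, "z": 0, "ax": 0, "ay": 0, "az": 0}, {"fingers": 50, "x": 0, "y": 0, "z": 0, "ax": 0, "ay": 0, "az": 0}])

```text
t: 22.15
eef_pos: [0.5875, -0.1034, 0.0918]
tool_rot: [0.297, 0.163, 0.94, -0.051]
contact_force: [-0.5, 0.1, -0.7]
gripper_width: 0.59
grasp_force: 0.0
```

```bash
python3 - <<'E'
from h import *
st(RACK)
E
```

```text
gauge local mm [ 0.7 79.2 26.5] rot deg [ 0.08 -0.02  0.26] F local [-0.5 -0.  -0.7] M [0.22 0.57 0.01] t 22.15
```

Call:
jog_arm(rows=[{"fingers": 50, "x": 0, "y": 0, "z": -14, "ax": 0, "ay": 0, "az": 0}, {"fingers": 50, "x": 0, "y": 0, "z": -20, "ax": 0, "ay": 0, "az": 0}, {"fingers": 50, "x": 0, "y": 0, "z": -22, "ax": 0, "ay": 0, "az": 0}, {"fingers": 50, "x": 0, "y": 0, "z": -20, "ax": 0, "ay": 0, "az": 0}, {"fingers": 50, "x": 0, "y": -15, "z": -8, "ax": 0, "ay": 0, "az": 0}, {"fingers": 50, "x": 0, "y": -22, "z": 0, "ax": 0, "ay": 0, "az": 0}, {"fingers": 50, "x": 0, "y": -22, "z": 0, "ax": 0, "ay": 0, "az": 0}, {"fingers": 50, "x": 0, "y": -18, "z": 0, "ax": 0, "ay": 0, "az": 0}])

```text
t: 22.95
eef_pos: [0.5169, -0.1569, 0.1604]
tool_rot: [0.296, 0.163, 0.94, -0.051]
contact_force: [0.1, -0.4, -0.4]
gripper_width: 0.585
grasp_force: 0.0
```

```bash
python3 - <<'E'
from h import *
c=cur(); W=pose(RACK,(0,.0,.024)); rows(c,W,1); rows(c,W,6)
E
```

```text
0 [1.8, -4.8, 85.4] [0.17, -0.01, 0.22]
0 [0.3, -0.8, 14.2] [0.03, -0.0, 0.04]
1 [0.3, -0.8, 14.2] [0.03, -0.0, 0.04]
2 [0.3, -0.8, 14.2] [0.03, -0.0, 0.04]
3 [0.3, -0.8, 14.2] [0.03, -0.0, 0.04]
4 [0.3, -0.8, 14.2] [0.03, -0.0, 0.04]
5 [0.3, -0.8, 14.2] [0.03, -0.0, 0.04]
```

Call:
jog_arm(rows=[{"fingers": 50, "x": 0.9, "y": -2.5, "z": 10, "ax": 0.1, "ay": 0, "az": 0.1}, {"fingers": 50, "x": 0.9, "y": -2.3, "z": 14, "ax": 0.1, "ay": 0, "az": 0.1}, {"fingers": 50, "x": 0, "y": 0, "z": 16, "ax": 0, "ay": 0, "az": 0}, {"fingers": 50, "x": 0, "y": 0, "z": 16, "ax": 0, "ay": 0, "az": 0}, {"fingers": 50, "x": 0, "y": 0, "z": 16, "ax": 0, "ay": 0, "az": 0}, {"fingers": 50, "x": 0, "y": 0, "z": 13, "ax": 0, "ay": 0, "az": 0}, {"fingers": 50, "x": 0, "y": 0, "z": 0, "ax": 0, "ay": 0, "az": 0}, {"fingers": 50, "x": 0, "y": 0, "z": 0, "ax": 0, "ay": 0, "az": 0}])

```text
t: 23.75
eef_pos: [0.5597, -0.1769, 0.0892]
tool_rot: [0.296, 0.165, 0.939, -0.052]
contact_force: [-0.2, -0.1, -0.8]
gripper_width: 0.582
grasp_force: 0.0
```

```bash
python3 - <<'E'
from h import *
c=cur(); W=pose(RACK,(0,.0,.024)); rows(c,W,1); st(RACK)
E
```

```text
0 [-0.4, -0.4, 0.2] [-0.01, -0.08, -0.04]
gauge local mm [-0.5  0.4 23.9] rot deg [ 0.02  0.08 -0.03] F local [-0.1 -0.2 -0.8] M [0.26 0.54 0.06] t 23.75
```

Grip it, lift it and turn it to read the nose thickness.

Call:
jog_arm(rows=[{"fingers": 5, "x": -0.4, "y": -0.4, "z": 0, "ax": 0, "ay": 0, "az": 0}, {"fingers": 5, "x": 0, "y": 0, "z": 0, "ax": 0, "ay": 0, "az": 0}, {"fingers": 5, "x": 0, "y": 0, "z": 0, "ax": 0, "ay": 0, "az": 0}, {"fingers": 5, "x": 0, "y": 0, "z": 0, "ax": 0, "ay": 0, "az": 0}, {"fingers": 5, "x": 0, "y": 0, "z": 0, "ax": 0, "ay": 0, "az": 0}, {"fingers": 5, "x": 0, "y": 0, "z": 0, "ax": 0, "ay": 0, "az": 0}, {"fingers": 5, "x": 0, "y": 0, "z": 0, "ax": 0, "ay": 0, "az": 0}, {"fingers": 5, "x": 0, "y": 0, "z": 0, "ax": 0, "ay": 0, "az": 0}])

```text
t: 24.55
eef_pos: [0.5603, -0.1773, 0.0904]
tool_rot: [0.296, 0.165, 0.939, -0.052]
contact_force: [-4.2, 0.7, 6.5]
gripper_width: 0.177
grasp_force: 78.0
```

```bash
python3 - <<'E'
from h import *
st(RACK); print(bot.get_obs()["gripper_width"])
E
```

```text
gauge local mm [ 0.3  0.2 25.1] rot deg [-0.01 -0.03  0.  ] F local [-4.2 -0.8  6.5] M [ 0.06  0.55 -0.06] t 24.55
0.177398692981577
```

Call:
jog_arm(rows=[{"fingers": 5, "x": -8, "y": 0, "z": -11, "ax": 0, "ay": 0, "az": 0}, {"fingers": 5, "x": -11, "y": 0, "z": -16, "ax": 0, "ay": 0, "az": 0}, {"fingers": 5, "x": -13, "y": 0, "z": -18, "ax": 0, "ay": 0, "az": 0}, {"fingers": 5, "x": -13, "y": 0, "z": -18, "ax": 0, "ay": 0, "az": 0}, {"fingers": 5, "x": -13, "y": 0, "z": -18, "ax": 0, "ay": 0, "az": 0}, {"fingers": 5, "x": -13, "y": 0, "z": -18, "ax": 0, "ay": 0, "az": 0}, {"fingers": 5, "x": -13, "y": 0, "z": -18, "ax": 0, "ay": 0, "az": 0}, {"fingers": 5, "x": 0, "y": 0, "z": 0, "ax": 0, "ay": 0, "az": 0}])

```text
t: 25.35
eef_pos: [0.5628, -0.1802, 0.2125]
tool_rot: [0.298, 0.167, 0.938, -0.055]
contact_force: [0.5, -0.6, -1.1]
gripper_width: 0.178
grasp_force: 78.2
```

Call:
jog_arm(rows=[{"fingers": 5, "x": 0, "y": 0, "z": 0, "ax": 0, "ay": 0, "az": -8}, {"fingers": 5, "x": 0, "y": 0, "z": 0, "ax": 0, "ay": 0, "az": -8}, {"fingers": 5, "x": 0, "y": 0, "z": 0, "ax": 0, "ay": 0, "az": -8}, {"fingers": 5, "x": 0, "y": 0, "z": 0, "ax": 0, "ay": 0, "az": -8}, {"fingers": 5, "x": 0, "y": 0, "z": 0, "ax": 0, "ay": 0, "az": -8}, {"fingers": 5, "x": 0, "y": 0, "z": 0, "ax": 0, "ay": 0, "az": -8}, {"fingers": 5, "x": 0, "y": 0, "z": 0, "ax": 0, "ay": 0, "az": -8}, {"fingers": 5, "x": 0, "y": 0, "z": 0, "ax": 0, "ay": 0, "az": -8}])

```text
t: 26.15
eef_pos: [0.5607, -0.1802, 0.2081]
tool_rot: [0.22, -0.359, 0.884, -0.204]
contact_force: [1.0, 0.3, -1.4]
gripper_width: 0.177
grasp_force: 78.1
```

```bash
cat > nose.py <<'E'
from h import *
gp,G=gauge(); print(gp.round(3)); s,fs=cam("side"); cam("side")
S=np.mean([bot.read_camera("side")["pixels"].astype(float) for _ in range(4)],0)
T=s["world_from_camera"]; d=G.inv().apply(T[:3,3]-gp); d/=np.linalg.norm(d); print("view dir in gauge",d.round(2))
h=np.cross([0,0,1],d); h/=np.linalg.norm(h) # silhouette direction
for th in (.01,.015,.02): print(th,"half width mm",1e3*(abs(h[0])*.015+abs(h[1])*th/2))
for zz in (.010,.016,.022,.028):
    w=np.arange(-24,25,1.5)/1000; uv=proj(s,fs,gp+G.apply(np.outer(w,h)+[0,0,zz])).astype(np.float32)
    v=cv2.remap(S.astype(np.float32),uv[:,:1].copy(),uv[:,1:].copy(),cv2.INTER_LINEAR)[:,0]
    print(zz,[f"{a:.0f}"+("" if abs(a-b)<18 else "*") for a,b in v[:,[0,2]]])
E
python3 nose.py
```

```text
[ 0.578 -0.211  0.151]
view dir in gauge [-0.71 -0.7   0.05]
0.01 half width mm 14.114569182038649
0.015 half width mm 15.88918775622375
0.02 half width mm 17.66380633040885
0.01 ['162', '127', '88', '47', '35', '42', '73', '98', '114', '118', '118', '116', '116', '115', '114', '114', '114', '114', '114', '113', '114', '119', '126', '130', '136*', '145*', '153*', '158*', '160*', '159*', '158*', '157*', '156*']
0.016 ['94', '52', '22', '14', '19', '46', '77', '107', '116', '119', '117', '115', '114', '115', '115', '114', '113', '113', '114', '112', '113', '115', '122', '128', '134', '145*', '153*', '156*', '155*', '152*', '145*', '141*', '140*']
0.022 ['19', '15', '15', '17', '25', '45', '74', '100', '116', '118', '117', '115', '114', '114', '114', '114', '114', '114', '114', '113', '111', '113', '117', '125', '138*', '150*', '158*', '161*', '162*', '162*', '159*', '154*', '153*']
0.028 ['17', '17', '16', '15', '24', '45', '75', '102', '116', '118', '117', '115', '113', '113', '113', '113', '115', '113', '112', '111', '109', '106', '105', '119', '142*', '183*', '192*', '180*', '169*', '163*', '162*', '162*', '161*']
```

Call:
jog_arm(rows=[{"fingers": 5, "x": 0, "y": 0, "z": 0, "ax": 0, "ay": 0, "az": -8}, {"fingers": 5, "x": 0, "y": 0, "z": 0, "ax": 0, "ay": 0, "az": -8}, {"fingers": 5, "x": 0, "y": 0, "z": 0, "ax": 0, "ay": 0, "az": -8}, {"fingers": 5, "x": 0, "y": 0, "z": 0, "ax": 0, "ay": 0, "az": -8}, {"fingers": 5, "x": 0, "y": 0, "z": 0, "ax": 0, "ay": 0, "az": -8}, {"fingers": 5, "x": 0, "y": 0, "z": 0, "ax": 0, "ay": 0, "az": -8}, {"fingers": 5, "x": 0, "y": 0, "z": 0, "ax": 0, "ay": 0, "az": 0}, {"fingers": 5, "x": 0, "y": 0, "z": 0, "ax": 0, "ay": 0, "az": 0}])

```text
t: 27.25
eef_pos: [0.5615, -0.1802, 0.2095]
tool_rot: [-0.12, 0.684, -0.665, 0.276]
contact_force: [-0.3, -0.7, -1.5]
gripper_width: 0.178
grasp_force: 78.1
```

```bash
python3 nose.py
```

```text
[ 0.594 -0.217  0.164]
view dir in gauge [-0.99 -0.05 -0.14]
0.01 half width mm 5.786378013208472
0.015 half width mm 8.282878638033399
0.02 half width mm 10.779379262858328
0.01 ['19', '18', '15', '16', '31', '63', '103', '136*', '155*', '159*', '155*', '150*', '146*', '142', '140', '141', '141', '142', '146*', '150*', '145*', '138*', '138*', '144*', '150*', '157*', '163*', '165*', '165*', '168*', '171*', '167*', '163*']
0.016 ['17', '16', '16', '17', '36', '71', '117', '156', '164', '162*', '150*', '141*', '141', '140', '141', '141', '141', '144', '152*', '159*', '166*', '168*', '168*', '161*', '156*', '155*', '158*', '162*', '162*', '160*', '164*', '169*', '177*']
0.022 ['18', '17', '14', '23', '47', '92', '142', '169', '185', '189', '187', '174', '157', '144', '140', '140', '142', '151', '174*', '197*', '189*', '176*', '167*', '162*', '161*', '162*', '160*', '159*', '159*', '156*', '155*', '155*', '156*']
0.028 ['19', '17', '16', '22', '57', '101', '151', '191', '199', '193', '179', '163', '149', '141', '139', '138', '138', '148', '168*', '192*', '189*', '165*', '156*', '162*', '168*', '168*', '167*', '163*', '161*', '160*', '161*', '161*', '160*']
```

```bash
cat > grid.py <<'E'
from h import *
gp,G=gauge(); s,fs=cam("side")
S=np.mean([bot.read_camera("side")["pixels"].astype(float) for _ in range(4)],0).astype(np.float32)
T=s["world_from_camera"]; d=G.inv().apply(T[:3,3]-gp); d/=np.linalg.norm(d); print("view",d.round(2))
h=np.cross([0,0,1],d); h/=np.linalg.norm(h); w=np.arange(-30,31,2)/1000
print("w    ",[int(x*1000) for x in w])
for zz in np.arange(.052,-.015,-.004):
    uv=proj(s,fs,gp+G.apply(np.outer(w,h)+[0,0,zz])).astype(np.float32)
    v=cv2.remap(S,uv[:,:1].copy(),uv[:,1:].copy(),cv2.INTER_LINEAR)[:,0]
    print(f"{zz*1000:4.0f}"," ".join(f"{a.mean():3.0f}"+("*" if a[0]-a[2]>14 else " ") for a in v))
E
python3 grid.py
```

```text
view [-0.99 -0.05 -0.14]
w     [-30, -28, -26, -24, -22, -20, -18, -16, -14, -12, -10, -8, -6, -4, -2, 0, 2, 4, 6, 8, 10, 12, 14, 16, 18, 20, 22, 24, 26, 28, 30]
  52  20   22   21   21   21   36   85  141  170  161  108   49   16   15   16   14   17   49  105  155  175  176  175  175  175  176  175  174  175  176  177 
  48  19   22   22   28   26   38   81  138  169  160  109   58   27   33   39   37   25   58  115  163  174  175  174  175  175  175  174  175  175  176  177 
  44  18   32   68  101  110  122  138  149  148  134  124  118  111  117  120  122  111  118  135  147  148  149  147  147  150  159  167  174  177  178  183 
  40  19   43   94  128  139  136  136  135  136  133  133  132  136  135  137  136  135  134  134  133  133  136  136  135  135  147  159  158* 153* 146* 143*
  36  17   30   63   85   91   85   88   89   87   82   89   99  115  129  134  131  116   91   87   81   86   85   85   79   85   97* 111* 112* 108* 106* 107*
  32  16   15   27   42   50   47   61   92  121  131  131  131  136  139  141  140  133  122* 110*  93*  90*  91*  96*  94*  93* 100* 115
[... 1080 characters left out ...]
*  98* 108* 132* 155  157  157  155  163  170  172  174  176 
   0  89   62   36   21   15   26   55  105  153  175  180  173  134  109  100   95  106* 115* 122* 131* 145* 158  161  162  161  164  172  177  179  182  177 
  -4 127  122  106   94  100  116  140  169  180  177  166  131* 111   98   96  109  142  168  175  173  173  169  161  160  159  160  161  161  160  159  158 
  -8 177  180  182  182  184  189  191  187  142  121* 112* 121  129  134  143  163  175  179  179  179  179  178  174  171  166  163  166  164  162  158  157 
 -12 131  150  168  184  192  191  172  111*  92* 107* 148  174  176  176  177  177  178  178  179  178  178  177  176  177  177  178  179  177  172  166  160
```

This view is square on to the nose. Against the 16 mm handle (w −9…+6) the nose spans only −7…+3, so this one is gauge_thin. The first gauge was therefore mid, which also fits its contact at y≈8 (half of 15 plus about 0.6). I'll test the thin one now.

```bash
sed -i 's/^JIG=.*/JIG=np.array([.6132,.2614,.34])/' h.py; python3 - <<'E'
from h import *
c=cur(); W=pose(JIG,(-.09,.007,.12)); print(c[0],W[0],bot.get_obs()["q"]); rows(c,W,24)
E
```

```text
[ 0.56154272 -0.18011903  0.20959352] [0.51195838 0.23301216 0.18529795] [ 0.72198611  0.19429497 -0.6404367   2.2176807   1.01065043  0.29522846
  2.38806513]
0 [-16.9, 0.7, -3.8] [-0.57, -0.85, 3.25]
1 [-16.9, 1.7, -3.5] [-0.57, -0.85, 3.25]
2 [-16.9, 2.7, -3.2] [-0.57, -0.85, 3.25]
3 [-16.7, 3.7, -2.9] [-0.57, -0.85, 3.25]
4 [-16.5, 4.6, -2.7] [-0.57, -0.85, 3.25]
5 [-16.3, 5.6, -2.4] [-0.57, -0.85, 3.25]
6 [-16.0, 6.5, -2.1] [-0.57, -0.85, 3.25]
7 [-15.6, 7.5, -1.8] [-0.57, -0.85, 3.25]
8 [-15.2, 8.3, -1.5] [-0.57, -0.85, 3.25]
9 [-14.7, 9.2, -1.1] [-0.57, -0.85, 3.25]
10 [-14.1, 10.0, -0.8] [-0.57, -0.85, 3.25]
11 [-13.6, 10.8, -0.5] [-0.57, -0.85, 3.25]
12 [-12.9, 11.6, -0.2] [-0.57, -0.85, 3.25]
13 [-12.3, 12.3, 0.1] [-0.57, -0.85, 3.25]
14 [-11.5, 13.0, 0.4] [-0.57, -0.85, 3.25]
15 [-10.8, 13.6, 0.7] [-0.57, -0.85, 3.25]
16 [-10.0, 14.2, 1.0] [-0.57, -0.85, 3.25]
17 [-9.1, 14.7, 1.3] [-0.57, -0.85, 3.25]
18 [-8.3, 15.2, 1.5] [-0.57, -0.85, 3.25]
19 [-7.4, 15.6, 1.8] [-0.57, -0.85, 3.25]
20 [-6.4, 16.0, 2.1] [-0.57, -0.85, 3.25]
21 [-5.5, 16.3, 2.3] [-0.57, -0.85, 3.25]
22 [-4.5, 16.6, 2.6] [-0.57, -0.85, 3.25]
23 [-3.5, 16.8, 2.8] [-0.57, -0.85, 3.25]
```

Call:
jog_arm(rows=[{"fingers": 5, "x": -25, "y": 1.5, "z": -5.5, "ax": -0.85, "ay": -1.3, "az": 4.9}, {"fingers": 5, "x": -25, "y": 3.7, "z": -5, "ax": -0.85, "ay": -1.3, "az": 4.9}, {"fingers": 5, "x": -25, "y": 6, "z": -4.2, "ax": -0.85, "ay": -1.3, "az": 4.9}, {"fingers": 5, "x": -24.5, "y": 8.3, "z": -3.6, "ax": -0.85, "ay": -1.3, "az": 4.9}, {"fingers": 5, "x": -23.8, "y": 10.5, "z": -3, "ax": -0.85, "ay": -1.3, "az": 4.9}, {"fingers": 5, "x": -22.7, "y": 12.6, "z": -2.2, "ax": -0.85, "ay": -1.3, "az": 4.9}, {"fingers": 5, "x": -21.8, "y": 14.5, "z": -1.5, "ax": -0.85, "ay": -1.3, "az": 4.9}, {"fingers": 5, "x": -20.5, "y": 16.5, "z": -0.8, "ax": -0.85, "ay": -1.3, "az": 4.9}])

```text
t: 28.6
eef_pos: [0.533, 0.0267, 0.1943]
tool_rot: [0.224, -0.45, 0.857, -0.118]
contact_force: [0.7, -0.2, -2.2]
gripper_width: 0.173
grasp_force: 78.3
```

```bash
python3 - <<'E'
from h import *
c=cur(); W=pose(JIG,(-.09,.007,.11)); print(c[0],W[0]); rows(c,W,8)
E
```

```text
[0.53295607 0.02666245 0.19432215] [0.51195838 0.23301216 0.17529795]
0 [-19.3, 17.5, 0.8] [-0.84, -1.25, 4.84]
1 [-17.7, 19.0, 1.4] [-0.84, -1.25, 4.84]
2 [-16.0, 20.4, 2.1] [-0.84, -1.25, 4.84]
3 [-14.2, 21.7, 2.7] [-0.84, -1.25, 4.84]
4 [-12.2, 22.7, 3.3] [-0.84, -1.25, 4.84]
5 [-10.2, 23.6, 3.9] [-0.84, -1.25, 4.84]
6 [-8.1, 24.3, 4.5] [-0.84, -1.25, 4.84]
7 [-5.9, 24.9, 5.0] [-0.84, -1.25, 4.84]
```

Call:
jog_arm(rows=[{"fingers": 5, "x": -19.3, "y": 17.5, "z": 0.8, "ax": -0.84, "ay": -1.25, "az": 4.84}, {"fingers": 5, "x": -17.7, "y": 19, "z": 1.4, "ax": -0.84, "ay": -1.25, "az": 4.84}, {"fingers": 5, "x": -16, "y": 20.4, "z": 2.1, "ax": -0.84, "ay": -1.25, "az": 4.84}, {"fingers": 5, "x": -14.2, "y": 21.7, "z": 2.7, "ax": -0.84, "ay": -1.25, "az": 4.84}, {"fingers": 5, "x": -12.2, "y": 22.7, "z": 3.3, "ax": -0.84, "ay": -1.25, "az": 4.84}, {"fingers": 5, "x": -10.2, "y": 23.6, "z": 3.9, "ax": -0.84, "ay": -1.25, "az": 4.84}, {"fingers": 5, "x": -8.1, "y": 24.3, "z": 4.5, "ax": -0.84, "ay": -1.25, "az": 4.84}, {"fingers": 5, "x": -5.9, "y": 24.9, "z": 5, "ax": -0.84, "ay": -1.25, "az": 4.84}])

```text
t: 29.4
eef_pos: [0.5125, 0.2216, 0.1753]
tool_rot: [0.294, -0.178, 0.938, 0.041]
contact_force: [0.4, 0.2, -0.9]
gripper_width: 0.179
grasp_force: 78.3
```

```bash
python3 - <<'E'
from h import *
c=cur(); W=pose(JIG,(-.0,.007,.09)); st(); rows(c,W,6)
E
```

```text
gauge local mm [-93.9  -5.3 109.9] rot deg [-1.57  0.52  1.5 ] F local [ 0.5  0.  -0.9] M [-0.31  0.72  0.03] t 29.4
0 [-11.0, 1.5, 11.5] [-0.07, -0.09, 0.36]
1 [-11.0, 1.6, 11.6] [-0.07, -0.09, 0.36]
2 [-10.9, 1.6, 11.6] [-0.07, -0.09, 0.36]
3 [-10.9, 1.7, 11.6] [-0.07, -0.09, 0.36]
4 [-10.9, 1.7, 11.6] [-0.07, -0.09, 0.36]
5 [-10.9, 1.8, 11.6] [-0.07, -0.09, 0.36]
```

Call:
jog_arm(rows=[{"fingers": 5, "x": -11, "y": 1.5, "z": 11.5, "ax": -0.07, "ay": -0.09, "az": 0.36}, {"fingers": 5, "x": -11, "y": 1.6, "z": 11.6, "ax": -0.07, "ay": -0.09, "az": 0.36}, {"fingers": 5, "x": -11, "y": 1.6, "z": 11.6, "ax": -0.07, "ay": -0.09, "az": 0.36}, {"fingers": 5, "x": -11, "y": 1.7, "z": 11.6, "ax": -0.07, "ay": -0.09, "az": 0.36}, {"fingers": 5, "x": -11, "y": 1.7, "z": 11.6, "ax": -0.07, "ay": -0.09, "az": 0.36}, {"fingers": 5, "x": -11, "y": 1.8, "z": 11.6, "ax": -0.07, "ay": -0.09, "az": 0.36}, {"fingers": 5, "x": 0, "y": 0, "z": 0, "ax": 0, "ay": 0, "az": 0}, {"fingers": 5, "x": 0, "y": 0, "z": 0, "ax": 0, "ay": 0, "az": 0}])

```text
t: 30.2
eef_pos: [0.597, 0.262, 0.1549]
tool_rot: [0.296, -0.162, 0.94, 0.05]
contact_force: [-0.3, 0.0, -1.9]
gripper_width: 0.176
grasp_force: 78.2
```

```bash
python3 - <<'E'
from h import *
c=cur(); W=pose(JIG,(-.0,.007,.055)); st(); rows(c,W,5)
E
```

```text
gauge local mm [-0.2  5.9 89.6] rot deg [-0.12  0.08  0.06] F local [-0.3  0.1 -1.9] M [-0.32  0.81 -0.03] t 30.2
0 [3.9, 0.2, 5.7] [-0.01, -0.02, 0.02]
1 [3.9, 0.2, 5.7] [-0.01, -0.02, 0.02]
2 [3.9, 0.2, 5.7] [-0.01, -0.02, 0.02]
3 [3.9, 0.2, 5.7] [-0.01, -0.02, 0.02]
4 [3.9, 0.2, 5.7] [-0.01, -0.02, 0.02]
```

Call:
jog_arm(rows=[{"fingers": 5, "x": 4, "y": 0.4, "z": 5.7, "ax": 0, "ay": 0, "az": 0}, {"fingers": 5, "x": 4, "y": 0.4, "z": 5.7, "ax": 0, "ay": 0, "az": 0}, {"fingers": 5, "x": 4, "y": 0.2, "z": 5.7, "ax": 0, "ay": 0, "az": 0}, {"fingers": 5, "x": 4, "y": 0, "z": 5.7, "ax": 0, "ay": 0, "az": 0}, {"fingers": 5, "x": 4, "y": 0, "z": 5.7, "ax": 0, "ay": 0, "az": 0}, {"fingers": 5, "x": 4, "y": 0, "z": 5.7, "ax": 0, "ay": 0, "az": 0}, {"fingers": 5, "x": 2, "y": 0, "z": 2.8, "ax": 0, "ay": 0, "az": 0}, {"fingers": 5, "x": 0, "y": 0, "z": 0, "ax": 0, "ay": 0, "az": 0}])

```text
t: 31.0
eef_pos: [0.5961, 0.2625, 0.1097]
tool_rot: [0.296, -0.162, 0.94, 0.05]
contact_force: [-0.8, 0.3, -1.1]
gripper_width: 0.176
grasp_force: 78.2
```

```bash
python3 -c "
from h import *
st()"
```

```text
gauge local mm [-0.9  6.6 44.3] rot deg [-0.14  0.1   0.08] F local [-0.6  0.6 -1.1] M [-0.3   0.77  0.03] t 31.0
```

Call:
jog_arm(rows=[{"fingers": 5, "x": 2.5, "y": -0.5, "z": 3.7, "ax": 0, "ay": 0, "az": 0}, {"fingers": 5, "x": 2.5, "y": -0.5, "z": 3.7, "ax": 0, "ay": 0, "az": 0}, {"fingers": 5, "x": 2.3, "y": -0.5, "z": 3.5, "ax": 0, "ay": 0, "az": 0}, {"fingers": 5, "x": 1.5, "y": -1, "z": 2, "ax": 0, "ay": 0, "az": 0}, {"fingers": 5, "x": 0, "y": -1, "z": 0, "ax": 0, "ay": 0, "az": 0}, {"fingers": 5, "x": 0, "y": 0, "z": 0, "ax": 0, "ay": 0, "az": 0}, {"fingers": 5, "x": 0, "y": 0, "z": 0, "ax": 0, "ay": 0, "az": 0}, {"fingers": 5, "x": 0, "y": 0, "z": 0, "ax": 0, "ay": 0, "az": 0}])

```text
t: 31.8
eef_pos: [0.5982, 0.2614, 0.0955]
tool_rot: [0.297, -0.163, 0.94, 0.051]
contact_force: [-3.4, 0.9, 5.4]
gripper_width: 0.179
grasp_force: 78.9
```

```bash
python3 -c "
from h import *
st()"
```

```text
gauge local mm [ 0.8  5.  30.2] rot deg [-0.06 -0.05  0.21] F local [-2.9  2.   5.4] M [0.47 0.5  0.43] t 31.8
```

Thin is fully down (origin about 29.1 mm true), against the fixed lug at y=5.0, with no leaf force to feel. It goes back to the middle slot.

Call:
jog_arm(rows=[{"fingers": 5, "x": 0, "y": 0, "z": 0, "ax": 0, "ay": 0, "az": 0}, {"fingers": 5, "x": -4, "y": 1.5, "z": -5.7, "ax": 0, "ay": 0, "az": 0}, {"fingers": 5, "x": -8, "y": 0, "z": -11.5, "ax": 0, "ay": 0, "az": 0}, {"fingers": 5, "x": -10, "y": 0, "z": -14, "ax": 0, "ay": 0, "az": 0}, {"fingers": 5, "x": -10, "y": 0, "z": -14, "ax": 0, "ay": 0, "az": 0}, {"fingers": 5, "x": -8, "y": 0, "z": -11.5, "ax": 0, "ay": 0, "az": 0}, {"fingers": 5, "x": 13, "y": 0, "z": -15, "ax": 0, "ay": 0, "az": 0}, {"fingers": 5, "x": 18, "y": 0, "z": -20, "ax": 0, "ay": 0, "az": 0}])

```text
t: 32.6
eef_pos: [0.5554, 0.2454, 0.175]
tool_rot: [0.296, -0.161, 0.94, 0.05]
contact_force: [-0.3, -0.2, -1.1]
gripper_width: 0.179
grasp_force: 78.4
```

```bash
python3 - <<'E'
from h import *
st(); c=cur(); W=pose(RACK,(.0003,.0,.15))
m=(np.array([.53,.08,.225]),Ro.from_euler("z",-.05)*pose((0,0,0),(0,0,0))[1]); print(c[0],W[0]); rows(c,m,8); print(); rows(m,W,8)
E
```

```text
gauge local mm [-45.    4.1 109.7] rot deg [-0.14  0.03 -0.04] F local [-0.3 -0.1 -1.1] M [-0.3   0.85  0.  ] t 32.6
[0.5553791  0.24542789 0.17497354] [ 0.56026296 -0.1775167   0.21529795]
0 [4.5, -18.5, -10.7] [1.58, -0.0, 2.29]
1 [3.8, -18.9, -10.2] [1.58, -0.0, 2.29]
2 [3.0, -19.3, -9.7] [1.58, -0.0, 2.29]
3 [2.2, -19.7, -9.2] [1.58, -0.0, 2.29]
4 [1.4, -20.0, -8.6] [1.58, -0.0, 2.29]
5 [0.6, -20.3, -8.1] [1.58, -0.0, 2.29]
6 [-0.2, -20.5, -7.5] [1.58, -0.0, 2.29]
7 [-1.0, -20.7, -6.9] [1.58, -0.0, 2.29]

0 [-3.7, -32.0, 4.1] [1.22, -0.0, 1.75]
1 [-4.7, -31.7, 4.8] [1.22, -0.0, 1.75]
2 [-5.7, -31.5, 5.4] [1.22, -0.0, 1.75]
3 [-6.6, -31.2, 6.1] [1.22, -0.0, 1.75]
4 [-7.6, -30.8, 6.8] [1.22, -0.0, 1.75]
5 [-8.5, -30.4, 7.4] [1.22, -0.0, 1.75]
6 [-9.4, -30.0, 8.1] [1.22, -0.0, 1.75]
7 [-10.3, -29.5, 8.7] [1.22, -0.0, 1.75]
```

Call:
jog_arm(rows=[{"fingers": 5, "x": 4.5, "y": -18.5, "z": -10.7, "ax": 1.58, "ay": 0, "az": 2.3}, {"fingers": 5, "x": 3.8, "y": -19, "z": -10.2, "ax": 1.58, "ay": 0, "az": 2.3}, {"fingers": 5, "x": 3, "y": -19.3, "z": -9.7, "ax": 1.58, "ay": 0, "az": 2.3}, {"fingers": 5, "x": 2.2, "y": -19.7, "z": -9.2, "ax": 1.58, "ay": 0, "az": 2.3}, {"fingers": 5, "x": 1.4, "y": -20, "z": -8.6, "ax": 1.58, "ay": 0, "az": 2.3}, {"fingers": 5, "x": 0.6, "y": -20.3, "z": -8, "ax": 1.58, "ay": 0, "az": 2.3}, {"fingers": 5, "x": -0.2, "y": -20.5, "z": -7.5, "ax": 1.58, "ay": 0, "az": 2.3}, {"fingers": 5, "x": -1, "y": -20.7, "z": -7, "ax": 1.58, "ay": 0, "az": 2.3}])

```text
t: 33.4
eef_pos: [0.5294, 0.0788, 0.2245]
tool_rot: [0.3, 0.025, 0.954, -0.008]
contact_force: [0.2, -0.9, -1.2]
gripper_width: 0.175
grasp_force: 78.4
```

Call:
jog_arm(rows=[{"fingers": 5, "x": -3.7, "y": -32, "z": 4, "ax": 1.22, "ay": 0, "az": 1.75}, {"fingers": 5, "x": -4.7, "y": -32, "z": 4.8, "ax": 1.22, "ay": 0, "az": 1.75}, {"fingers": 5, "x": -5.7, "y": -31.5, "z": 5.4, "ax": 1.22, "ay": 0, "az": 1.75}, {"fingers": 5, "x": -6.6, "y": -31, "z": 6, "ax": 1.22, "ay": 0, "az": 1.75}, {"fingers": 5, "x": -7.6, "y": -31, "z": 6.8, "ax": 1.22, "ay": 0, "az": 1.75}, {"fingers": 5, "x": -8.5, "y": -30.4, "z": 7.4, "ax": 1.22, "ay": 0, "az": 1.75}, {"fingers": 5, "x": -9.4, "y": -30, "z": 8, "ax": 1.22, "ay": 0, "az": 1.75}, {"fingers": 5, "x": -10.3, "y": -29.5, "z": 8.7, "ax": 1.22, "ay": 0, "az": 1.75}])

```text
t: 34.2
eef_pos: [0.5598, -0.1792, 0.2143]
tool_rot: [0.295, 0.166, 0.94, -0.052]
contact_force: [-0.1, 0.1, -0.7]
gripper_width: 0.179
grasp_force: 78.4
```

```bash
python3 - <<'E'
from h import *
st(RACK); c=cur(); W=pose(RACK,(.0003,.0,.04)); rows(c,W,8)
E
```

```text
gauge local mm [  0.2  -1.7 149. ] rot deg [ 0.02  0.15 -0.05] F local [-0.1  0.1 -0.7] M [0.33 0.76 0.02] t 34.2
0 [7.8, 0.2, 11.2] [-0.0, -0.02, -0.01]
1 [7.8, 0.2, 11.2] [-0.0, -0.02, -0.01]
2 [7.8, 0.2, 11.2] [-0.0, -0.02, -0.01]
3 [7.8, 0.2, 11.2] [-0.0, -0.02, -0.01]
4 [7.8, 0.2, 11.2] [-0.0, -0.02, -0.01]
5 [7.8, 0.2, 11.2] [-0.0, -0.02, -0.01]
6 [7.8, 0.2, 11.2] [-0.0, -0.02, -0.01]
7 [7.8, 0.2, 11.2] [-0.0, -0.02, -0.01]
```

Call:
jog_arm(rows=[{"fingers": 5, "x": 7.8, "y": 0.4, "z": 11.2, "ax": 0, "ay": 0, "az": 0}, {"fingers": 5, "x": 7.8, "y": 0.4, "z": 11.2, "ax": 0, "ay": 0, "az": 0}, {"fingers": 5, "x": 7.8, "y": 0.4, "z": 11.2, "ax": 0, "ay": 0, "az": 0}, {"fingers": 5, "x": 7.8, "y": 0.4, "z": 11.2, "ax": 0, "ay": 0, "az": 0}, {"fingers": 5, "x": 7.8, "y": 0, "z": 11.2, "ax": 0, "ay": 0, "az": 0}, {"fingers": 5, "x": 7.8, "y": 0, "z": 11.2, "ax": 0, "ay": 0, "az": 0}, {"fingers": 5, "x": 7.8, "y": 0, "z": 11.2, "ax": 0, "ay": 0, "az": 0}, {"fingers": 5, "x": 7.8, "y": 0, "z": 11.2, "ax": 0, "ay": 0, "az": 0}])

```text
t: 35.0
eef_pos: [0.5611, -0.176, 0.105]
tool_rot: [0.296, 0.165, 0.94, -0.051]
contact_force: [0.1, -1.2, -1.5]
gripper_width: 0.176
grasp_force: 78.5
```

```bash
python3 - <<'E'
from h import *
st(RACK); c=cur(); W=pose(RACK,(.0003,.0,.0255)); rows(c,W,3)
E
```

```text
gauge local mm [ 0.5  1.8 39.7] rot deg [0.07 0.07 0.08] F local [ 0.5 -1.1 -1.5] M [ 0.22  0.77 -0.08] t 35.0
0 [2.8, -0.6, 3.8] [0.03, -0.02, 0.01]
1 [2.8, -0.6, 3.8] [0.03, -0.02, 0.01]
2 [2.8, -0.6, 3.8] [0.03, -0.02, 0.01]
```

Call:
jog_arm(rows=[{"fingers": 5, "x": 2.8, "y": -0.8, "z": 3.9, "ax": 0, "ay": 0, "az": 0}, {"fingers": 5, "x": 2.8, "y": -0.8, "z": 3.9, "ax": 0, "ay": 0, "az": 0}, {"fingers": 5, "x": 2.8, "y": 0, "z": 3.9, "ax": 0, "ay": 0, "az": 0}, {"fingers": 5, "x": 0, "y": 0, "z": 0, "ax": 0, "ay": 0, "az": 0}, {"fingers": 50, "x": 0, "y": 0, "z": 0, "ax": 0, "ay": 0, "az": 0}, {"fingers": 50, "x": 0, "y": 0, "z": 0, "ax": 0, "ay": 0, "az": 0}, {"fingers": 50, "x": 0, "y": 0, "z": 0, "ax": 0, "ay": 0, "az": 0}, {"fingers": 50, "x": 0, "y": 0, "z": 0, "ax": 0, "ay": 0, "az": 0}])

```text
t: 35.8
eef_pos: [0.561, -0.1771, 0.092]
tool_rot: [0.296, 0.164, 0.939, -0.051]
contact_force: [-0.8, -0.1, 0.4]
gripper_width: 0.583
grasp_force: 0.0
```

Call:
jog_arm(rows=[{"fingers": 50, "x": 0, "y": 0, "z": -14, "ax": 0, "ay": 0, "az": 0}, {"fingers": 50, "x": 0, "y": 0, "z": -20, "ax": 0, "ay": 0, "az": 0}, {"fingers": 50, "x": 0, "y": 0, "z": -22, "ax": 0, "ay": 0, "az": 0}, {"fingers": 50, "x": 0, "y": 0, "z": -20, "ax": 0, "ay": 0, "az": 0}, {"fingers": 50, "x": 0, "y": 15, "z": -8, "ax": 0, "ay": 0, "az": 0}, {"fingers": 50, "x": 0, "y": 22, "z": 0, "ax": 0, "ay": 0, "az": 0}, {"fingers": 50, "x": 0, "y": 22, "z": 0, "ax": 0, "ay": 0, "az": 0}, {"fingers": 50, "x": 0, "y": 20, "z": 0, "ax": 0, "ay": 0, "az": 0}])

```text
t: 36.6
eef_pos: [0.5426, -0.0855, 0.161]
tool_rot: [0.296, 0.164, 0.939, -0.051]
contact_force: [0.3, -0.4, -0.4]
gripper_width: 0.587
grasp_force: 0.0
```

```bash
python3 - <<'E'
from h import *
c=cur(); W=pose(RACK,(0,.0785,.024)); rows(c,W,1); print(bot.get_obs()["t"])
# check hanging gauges: detect dark handle pixels, compare with model in both views
for n in("top","side"):
    s,fs=cam(n); I=np.mean([bot.read_camera(n)["pixels"].astype(float) for _ in range(3)],0).astype(np.float32).mean(2)
    R=Ro.from_euler("z",RACK[2]); 
    for y in(.0785,0,-.078):
        out=[]
        for dist in(.03,.05):   # across-handle profiles
            w=np.arange(-16,17,4)/1e3; P=np.r_[RACK[:2],.068]+[0,0,0]+R.apply(np.c_[0*w-np.sin(.61)*dist,y+w,0*w+np.cos(.61)*dist])
            uv=proj(s,fs,P).astype(np.float32); out.append(cv2.remap(I,uv[:,:1].copy(),uv[:,1:].copy(),cv2.INTER_LINEAR)[:,0].astype(int).tolist())
        print(n,y,out)
E
```

```text
0 [2.1, -2.2, 86.1] [0.15, 0.01, 0.05]
36.6
top 0.0785 [[101, 95, 61, 18, 16, 26, 80, 133, 145], [69, 57, 36, 17, 17, 19, 36, 67, 90]]
top 0 [[102, 94, 57, 19, 13, 29, 86, 134, 141], [78, 74, 45, 21, 19, 23, 57, 94, 98]]
top -0.078 [[102, 89, 44, 17, 14, 19, 60, 120, 143], [83, 75, 44, 19, 17, 18, 35, 76, 90]]
side 0.0785 [[24, 12, 15, 18, 19, 21, 19, 17, 23], [32, 18, 21, 21, 20, 19, 22, 16, 23]]
side 0 [[18, 19, 17, 20, 19, 18, 19, 19, 36], [21, 21, 24, 24, 23, 23, 20, 20, 34]]
side -0.078 [[20, 20, 21, 20, 21, 24, 22, 20, 26], [31, 24, 28, 29, 28, 28, 26, 25, 39]]
```

All three handles lie where the rack model puts them. Now the mid gauge in the +y slot.

Call:
jog_arm(rows=[{"fingers": 50, "x": 1, "y": -1.1, "z": 10, "ax": 0.1, "ay": 0, "az": 0}, {"fingers": 50, "x": 1, "y": -1.1, "z": 14, "ax": 0, "ay": 0, "az": 0}, {"fingers": 50, "x": 0, "y": 0, "z": 16, "ax": 0, "ay": 0, "az": 0}, {"fingers": 50, "x": 0, "y": 0, "z": 16, "ax": 0, "ay": 0, "az": 0}, {"fingers": 50, "x": 0, "y": 0, "z": 16, "ax": 0, "ay": 0, "az": 0}, {"fingers": 50, "x": 0, "y": 0, "z": 14, "ax": 0, "ay": 0, "az": 0}, {"fingers": 50, "x": 0, "y": 0, "z": 0, "ax": 0, "ay": 0, "az": 0}, {"fingers": 50, "x": 0, "y": 0, "z": 0, "ax": 0, "ay": 0, "az": 0}])

```text
t: 37.8
eef_pos: [0.5857, -0.1054, 0.0886]
tool_rot: [0.295, 0.165, 0.94, -0.052]
contact_force: [-0.9, 0.5, 0.7]
gripper_width: 0.588
grasp_force: 0.0
```

Call:
jog_arm(rows=[{"fingers": 5, "x": 0, "y": 0, "z": 0, "ax": 0, "ay": 0, "az": 0}, {"fingers": 5, "x": 0, "y": 0, "z": 0, "ax": 0, "ay": 0, "az": 0}, {"fingers": 5, "x": 0, "y": 0, "z": 0, "ax": 0, "ay": 0, "az": 0}, {"fingers": 5, "x": 0, "y": 0, "z": 0, "ax": 0, "ay": 0, "az": 0}, {"fingers": 5, "x": 0, "y": 0, "z": 0, "ax": 0, "ay": 0, "az": 0}, {"fingers": 5, "x": 0, "y": 0, "z": 0, "ax": 0, "ay": 0, "az": 0}, {"fingers": 5, "x": 0, "y": 0, "z": 0, "ax": 0, "ay": 0, "az": 0}, {"fingers": 5, "x": 0, "y": 0, "z": 0, "ax": 0, "ay": 0, "az": 0}])

```text
t: 38.6
eef_pos: [0.5863, -0.1047, 0.0896]
tool_rot: [0.296, 0.165, 0.939, -0.052]
contact_force: [-3.4, 1.3, 7.3]
gripper_width: 0.179
grasp_force: 77.9
```

```bash
python3 - <<'E'
from h import *
st(RACK); print(bot.get_obs()["gripper_width"])
E
```

```text
gauge local mm [-0.  77.4 24.3] rot deg [-0.01 -0.02  0.07] F local [-3.6  0.   7.3] M [ 0.06  0.57 -0.1 ] t 38.6
0.1788842018929304
```

Call:
jog_arm(rows=[{"fingers": 5, "x": -8, "y": 0, "z": -11, "ax": 0, "ay": 0, "az": 0}, {"fingers": 5, "x": -11, "y": 0, "z": -16, "ax": 0, "ay": 0, "az": 0}, {"fingers": 5, "x": -13, "y": 0, "z": -18, "ax": 0, "ay": 0, "az": 0}, {"fingers": 5, "x": -13, "y": 0, "z": -18, "ax": 0, "ay": 0, "az": 0}, {"fingers": 5, "x": -13, "y": 0, "z": -18, "ax": 0, "ay": 0, "az": 0}, {"fingers": 5, "x": -13, "y": 0, "z": -18, "ax": 0, "ay": 0, "az": 0}, {"fingers": 5, "x": 0, "y": 10, "z": -10, "ax": 0, "ay": 0, "az": 0}, {"fingers": 5, "x": 8, "y": 18, "z": -12, "ax": 0, "ay": 0, "az": 0}])

```text
t: 39.4
eef_pos: [0.5789, -0.074, 0.2251]
tool_rot: [0.296, 0.167, 0.939, -0.053]
contact_force: [-0.1, 0.6, -1.8]
gripper_width: 0.176
grasp_force: 78.2
```

```bash
python3 - <<'E'
from h import *
c=cur(); W=pose(JIG,(-.09,.0085,.105)); print(c[0],W[0]); rows(c,W,16)
E
```

```text
[ 0.57894183 -0.07400208  0.22508221] [0.51145815 0.23442629 0.17029795]
0 [10.6, 16.7, -3.3] [-1.42, 0.0, -2.03]
1 [10.0, 17.1, -2.9] [-1.42, 0.0, -2.03]
2 [9.4, 17.5, -2.4] [-1.42, 0.0, -2.03]
3 [8.8, 17.9, -2.0] [-1.42, 0.0, -2.03]
4 [8.2, 18.2, -1.5] [-1.42, 0.0, -2.03]
5 [7.5, 18.5, -1.1] [-1.42, 0.0, -2.03]
6 [6.9, 18.8, -0.6] [-1.42, 0.0, -2.03]
7 [6.2, 19.0, -0.2] [-1.42, 0.0, -2.03]
8 [5.5, 19.3, 0.3] [-1.42, 0.0, -2.03]
9 [4.8, 19.4, 0.8] [-1.42, 0.0, -2.03]
10 [4.1, 19.6, 1.3] [-1.42, 0.0, -2.03]
11 [3.4, 19.7, 1.8] [-1.42, 0.0, -2.03]
12 [2.7, 19.7, 2.3] [-1.42, 0.0, -2.03]
13 [2.0, 19.7, 2.7] [-1.42, 0.0, -2.03]
14 [1.3, 19.7, 3.2] [-1.42, 0.0, -2.03]
15 [0.6, 19.7, 3.7] [-1.42, 0.0, -2.03]
```

Call:
jog_arm(rows=[{"fingers": 5, "x": 10.6, "y": 16.7, "z": -3.3, "ax": -1.42, "ay": 0, "az": -2.03}, {"fingers": 5, "x": 10, "y": 17.1, "z": -2.9, "ax": -1.42, "ay": 0, "az": -2.03}, {"fingers": 5, "x": 9.4, "y": 17.5, "z": -2.4, "ax": -1.42, "ay": 0, "az": -2.03}, {"fingers": 5, "x": 8.8, "y": 17.9, "z": -2, "ax": -1.42, "ay": 0, "az": -2.03}, {"fingers": 5, "x": 8.2, "y": 18.2, "z": -1.5, "ax": -1.42, "ay": 0, "az": -2.03}, {"fingers": 5, "x": 7.5, "y": 18.5, "z": -1.1, "ax": -1.42, "ay": 0, "az": -2.03}, {"fingers": 5, "x": 6.9, "y": 18.8, "z": -0.6, "ax": -1.42, "ay": 0, "az": -2.03}, {"fingers": 5, "x": 6.2, "y": 19, "z": -0.2, "ax": -1.42, "ay": 0, "az": -2.03}])

```text
t: 40.2
eef_pos: [0.5443, 0.0832, 0.1965]
tool_rot: [0.3, -0.001, 0.954, 0.0]
contact_force: [0.3, -0.1, -3.3]
gripper_width: 0.175
grasp_force: 78.3
```

Call:
jog_arm(rows=[{"fingers": 5, "x": 5.5, "y": 19.3, "z": 0.3, "ax": -1.42, "ay": 0, "az": -2.03}, {"fingers": 5, "x": 4.8, "y": 19.4, "z": 0.8, "ax": -1.42, "ay": 0, "az": -2.03}, {"fingers": 5, "x": 4.1, "y": 19.6, "z": 1.3, "ax": -1.42, "ay": 0, "az": -2.03}, {"fingers": 5, "x": 3.4, "y": 19.7, "z": 1.8, "ax": -1.42, "ay": 0, "az": -2.03}, {"fingers": 5, "x": 2.7, "y": 19.7, "z": 2.3, "ax": -1.42, "ay": 0, "az": -2.03}, {"fingers": 5, "x": 2, "y": 19.7, "z": 2.7, "ax": -1.42, "ay": 0, "az": -2.03}, {"fingers": 5, "x": 1.3, "y": 19.7, "z": 3.2, "ax": -1.42, "ay": 0, "az": -2.03}, {"fingers": 5, "x": 0.6, "y": 19.7, "z": 3.7, "ax": -1.42, "ay": 0, "az": -2.03}])

```text
t: 41.0
eef_pos: [0.5099, 0.2374, 0.1694]
tool_rot: [0.296, -0.165, 0.939, 0.052]
contact_force: [0.3, 0.8, -2.4]
gripper_width: 0.17
grasp_force: 78.3
```

```bash
python3 - <<'E'
from h import *
st(); c=cur(); W=pose(JIG,(.0,.0085,.088)); rows(c,W,6)
E
```

```text
gauge local mm [-90.6  12.  104.1] rot deg [0.03 0.05 0.48] F local [ 0.5  0.6 -2.4] M [-0.3   0.8  -0.02] t 41.0
0 [-10.8, -0.7, 10.8] [0.05, -0.01, 0.06]
1 [-10.8, -0.7, 10.8] [0.05, -0.01, 0.06]
2 [-10.8, -0.6, 10.8] [0.05, -0.01, 0.06]
3 [-10.8, -0.6, 10.8] [0.05, -0.01, 0.06]
4 [-10.8, -0.6, 10.8] [0.05, -0.01, 0.06]
5 [-10.8, -0.6, 10.8] [0.05, -0.01, 0.06]
```

Call:
jog_arm(rows=[{"fingers": 5, "x": -10.8, "y": -0.7, "z": 10.8, "ax": 0.05, "ay": 0, "az": 0.06}, {"fingers": 5, "x": -10.8, "y": -0.7, "z": 10.8, "ax": 0.05, "ay": 0, "az": 0.06}, {"fingers": 5, "x": -10.8, "y": -0.6, "z": 10.8, "ax": 0.05, "ay": 0, "az": 0.06}, {"fingers": 5, "x": -10.8, "y": -0.6, "z": 10.8, "ax": 0.05, "ay": 0, "az": 0.06}, {"fingers": 5, "x": -10.8, "y": -0.6, "z": 10.8, "ax": 0.05, "ay": 0, "az": 0.06}, {"fingers": 5, "x": -10.8, "y": -0.6, "z": 10.8, "ax": 0.05, "ay": 0, "az": 0.06}, {"fingers": 5, "x": 0, "y": 0, "z": 0, "ax": 0, "ay": 0, "az": 0}, {"fingers": 5, "x": 0, "y": 0, "z": 0, "ax": 0, "ay": 0, "az": 0}])

```text
t: 41.8
eef_pos: [0.5972, 0.262, 0.1531]
tool_rot: [0.296, -0.159, 0.941, 0.05]
contact_force: [0.1, -0.6, -2.0]
gripper_width: 0.178
grasp_force: 78.3
```

```bash
python3 - <<'E'
from h import *
st(); c=cur(); W=pose(JIG,(.0,.0082,.045)); rows(c,W,7)
E
```

```text
gauge local mm [-0.1  5.8 87.8] rot deg [-0.01  0.09 -0.26] F local [-0.1 -0.6 -2. ] M [-0.31  0.9   0.03] t 41.8
0 [3.5, 0.3, 5.0] [-0.02, -0.01, -0.03]
1 [3.5, 0.3, 5.0] [-0.02, -0.01, -0.03]
2 [3.5, 0.3, 5.0] [-0.02, -0.01, -0.03]
3 [3.5, 0.3, 5.0] [-0.02, -0.01, -0.03]
4 [3.5, 0.3, 5.0] [-0.02, -0.01, -0.03]
5 [3.5, 0.3, 5.0] [-0.02, -0.01, -0.03]
6 [3.5, 0.3, 5.0] [-0.02, -0.01, -0.03]
```

Call:
jog_arm(rows=[{"fingers": 5, "x": 2, "y": 1, "z": 3, "ax": 0, "ay": 0, "az": -0.2}, {"fingers": 5, "x": 3, "y": 1, "z": 4.2, "ax": 0, "ay": 0, "az": 0}, {"fingers": 5, "x": 3.5, "y": 0.7, "z": 5, "ax": 0, "ay": 0, "az": 0}, {"fingers": 5, "x": 3.5, "y": 0, "z": 5, "ax": 0, "ay": 0, "az": 0}, {"fingers": 5, "x": 3.5, "y": 0, "z": 5, "ax": 0, "ay": 0, "az": 0}, {"fingers": 5, "x": 3, "y": 0, "z": 4.2, "ax": 0, "ay": 0, "az": 0}, {"fingers": 5, "x": 0, "y": 0, "z": 0, "ax": 0, "ay": 0, "az": 0}, {"fingers": 5, "x": 0, "y": 0, "z": 0, "ax": 0, "ay": 0, "az": 0}])

```text
t: 42.6
eef_pos: [0.5955, 0.2647, 0.1214]
tool_rot: [0.296, -0.162, 0.94, 0.05]
contact_force: [0.5, 0.8, -2.3]
gripper_width: 0.176
grasp_force: 78.4
```

```bash
python3 - <<'E'
from h import *
st(); c=cur(); W=pose(JIG,(.0,.0080,.029)); rows(c,W,6)
E
```

```text
gauge local mm [-0.7  8.9 56.1] rot deg [-0.15  0.06 -0.02] F local [ 0.7  0.6 -2.3] M [-0.29  0.89  0.03] t 42.6
0 [2.5, -0.2, 3.8] [-0.02, -0.01, 0.01]
1 [2.5, -0.2, 3.8] [-0.02, -0.01, 0.01]
2 [2.5, -0.2, 3.8] [-0.02, -0.01, 0.01]
3 [2.5, -0.2, 3.8] [-0.02, -0.01, 0.01]
4 [2.5, -0.2, 3.8] [-0.02, -0.01, 0.01]
5 [2.5, -0.2, 3.8] [-0.02, -0.01, 0.01]
```

Call:
jog_arm(rows=[{"fingers": 5, "x": 2.5, "y": -0.2, "z": 3.8, "ax": 0, "ay": 0, "az": 0}, {"fingers": 5, "x": 2.5, "y": -0.2, "z": 3.8, "ax": 0, "ay": 0, "az": 0}, {"fingers": 5, "x": 2.5, "y": -0.2, "z": 3.8, "ax": 0, "ay": 0, "az": 0}, {"fingers": 5, "x": 2.5, "y": -0.2, "z": 3.8, "ax": 0, "ay": 0, "az": 0}, {"fingers": 5, "x": 2.5, "y": -0.3, "z": 3.8, "ax": 0, "ay": 0, "az": 0}, {"fingers": 5, "x": 2.5, "y": -0.3, "z": 3.8, "ax": 0, "ay": 0, "az": 0}, {"fingers": 5, "x": 0.6, "y": 0, "z": 0.8, "ax": 0, "ay": 0, "az": 0}, {"fingers": 5, "x": 0, "y": 0, "z": 0, "ax": 0, "ay": 0, "az": 0}])

```text
t: 43.4
eef_pos: [0.5977, 0.2642, 0.0946]
tool_rot: [0.298, -0.161, 0.94, 0.05]
contact_force: [-7.9, -3.6, 14.2]
gripper_width: 0.177
grasp_force: 81.1
```

```bash
python3 - <<'E'
from h import *
st()
E
```

```text
gauge local mm [ 1.3  7.6 29.3] rot deg [-0.16 -0.12 -0.03] F local [-8.7 -0.7 14.2] M [-0.23  0.11 -0.19] t 43.4
```

Mid is seated (z 29 mm, y 7.6). I relax the press, nudge it towards the fixed lug and release.

Call:
jog_arm(rows=[{"fingers": 5, "x": -0.2, "y": -0.6, "z": -0.9, "ax": 0, "ay": 0, "az": 0}, {"fingers": 5, "x": 0, "y": -0.4, "z": 0, "ax": 0, "ay": 0, "az": 0}, {"fingers": 5, "x": 0, "y": 0, "z": 0, "ax": 0, "ay": 0, "az": 0}, {"fingers": 50, "x": 0, "y": 0, "z": 0, "ax": 0, "ay": 0, "az": 0}, {"fingers": 50, "x": 0, "y": 0, "z": 0, "ax": 0, "ay": 0, "az": 0}, {"fingers": 50, "x": 0, "y": 0, "z": 0, "ax": 0, "ay": 0, "az": 0}, {"fingers": 50, "x": 0, "y": 0, "z": 0, "ax": 0, "ay": 0, "az": 0}, {"fingers": 50, "x": 0, "y": 0, "z": 0, "ax": 0, "ay": 0, "az": 0}])

```text
t: 44.2
eef_pos: [0.5969, 0.2623, 0.0937]
tool_rot: [0.296, -0.161, 0.94, 0.049]
contact_force: [-0.6, 0.0, 0.3]
gripper_width: 0.585
grasp_force: 0.0
```

```bash
python3 - <<'E'
from h import *
st()
E
```

```text
gauge local mm [-0.2  6.1 28.4] rot deg [-0.15  0.08 -0.06] F local [-0.6  0.2  0.3] M [-0.21  0.57 -0.  ] t 44.2
```

Call:
jog_arm(rows=[{"fingers": 50, "x": 0, "y": 0, "z": -10, "ax": 0, "ay": 0, "az": 0}, {"fingers": 50, "x": 0, "y": 0, "z": -18, "ax": 0, "ay": 0, "az": 0}, {"fingers": 50, "x": 0, "y": 0, "z": -20, "ax": 0, "ay": 0, "az": 0}, {"fingers": 50, "x": 0, "y": 0, "z": -20, "ax": 0, "ay": 0, "az": 0}, {"fingers": 50, "x": 0, "y": 0, "z": -20, "ax": 0, "ay": 0, "az": 0}, {"fingers": 50, "x": 0, "y": 0, "z": -20, "ax": 0, "ay": 0, "az": 0}, {"fingers": 50, "x": 0, "y": 0, "z": -12, "ax": 0, "ay": 0, "az": 0}, {"fingers": 50, "x": 0, "y": 0, "z": 0, "ax": 0, "ay": 0, "az": 0}])

```text
t: 45.0
eef_pos: [0.5321, 0.24, 0.1939]
tool_rot: [0.297, -0.161, 0.94, 0.05]
contact_force: [0.7, 0.2, -0.6]
gripper_width: 0.58
grasp_force: 0.0
```

```bash
cat > chk.py <<'E'
from h import *
print(cur()[0])
s,fs=cam("side")
S=np.mean([bot.read_camera("side")["pixels"].astype(float) for _ in range(4)],0).astype(np.float32)
G=Ro.from_euler("z",JIG[2]); gp=np.r_[JIG[:2],.029]+G.apply([0,.0075,0])
T=s["world_from_camera"]; d=G.inv().apply(T[:3,3]-gp); d/=np.linalg.norm(d); print("view",d.round(2))
w=np.arange(-32,33,3)/1000
for zz in np.arange(.110,.0,-.006):
    off=-np.tan(.6109)*max(zz-.044,0)
    uv=proj(s,fs,gp+G.apply(np.c_[w+off,0*w-.005,0*w+zz])).astype(np.float32)
    v=cv2.remap(S,uv[:,:1].copy(),uv[:,1:].copy(),cv2.INTER_LINEAR)[:,0]
    print(f"{zz*1000:4.0f}"," ".join(f"{a.mean():3.0f}" for a in v))
E
python3 chk.py
```

```text
[0.53210537 0.23999237 0.1938625 ]
view [-0.44 -0.75  0.49]
 110  89  88  93 104 112 116 114 113 108 102  94  85  76  68  66  69  74  77  77  76  76  76
 104  90  96 109 114 115 114 111 104  91  77  64  54  48  45  49  57  68  77  77  78  76  75
  98 102 112 115 115 114 108  96  75  54  47  46  46  44  43  45  56  69  77  77  76  76  76
  92 113 115 114 112 107 100  87  68  50  45  44  43  41  40  42  57  70  77  78  77  76  75
  86 116 114 110 104 100  98  85  66  50  42  42  42  41  39  42  54  66  73  74  74  74  76
  80 113 108 103 104 111 110  93  70  49  42  41  39  38  37  41  54  73  83  84  84  83  81
  74 105 101 106 108 109 108  95  67  48  41  41  39  38  38  46  73  98 109 111 109 107 102
  68  97  93  87  85  85  81  65  52  42  39  39  37  35  37  50  77 102 112 114 113 112 112
  62  85  80  79  79  81  83  80  59  41  37  36  34  35  34  44  68  93 105 107 103 102 101
  56  81  82  84  90 105 120 117  86  53  38  37  35  33  33  41  59  84  95  95  94  94  94
  50  86  92 100 100 109 124 126  85  49  35  32  31  29  29  47  77 108 106 103 100  98  99
  44  93 101 102  93  93  93  85  68  53  50  53  53  53  76 108 133 140 131 122 120 127 152
  38  90  99 106 103  93  87  85  88 100 116 128 138 135 140 150 160 164 161 157 154 152 158
  32 111 104 105 104  95  89  88  91  95 110 127 137 143 141 136 137 143 144 138 132 134 149
  26 122 104 104 104  97  90  90  97  98  97  97  99 105 108 108 108 111 108 101  96 103 133
  20 128 109 106 106  97  90  88  94 101 107 109 110 112 111 110 111 113 112 108  99  90  99
  14 108 105 109 109  97  89  89  93 102 108 113 113 114 113 112 112 113 114 113 109  93  80
   8  97 103 110 112 102  92  89  95 104 110 113 114 114 113 113 113 114 114 113 110  94  80
   2  78  93 107 110 105  99  96  98 107 113 115 115 115 114 113 115 116 115 113 110  92  78
```

```bash
python3 - <<'E'
from h import *
for n in("top","side"):
    s,fs=cam(n); I=np.mean([bot.read_camera(n)["pixels"].astype(float) for _ in range(4)],0).astype(np.float32).mean(2)
    G=Ro.from_euler("z",JIG[2]); w=np.arange(-40,41,4)/1e3
    for zl,x in((.044,.012),(.044,-.012)):
        uv=proj(s,fs,np.r_[JIG[:2],.029]+G.apply(np.c_[0*w+x,w+.0075,0*w+zl])).astype(np.float32)
        print(n,x,cv2.remap(I,uv[:,:1].copy(),uv[:,1:].copy(),cv2.INTER_LINEAR)[:,0].astype(int).tolist())
o=bot.get_obs(); print(o["t"],o["contact_force"])
E
```

```text
top 0.012 [60, 59, 58, 60, 82, 128, 138, 136, 116, 79, 70, 76, 98, 131, 138, 135, 101, 62, 57, 57, 57]
top -0.012 [94, 124, 119, 111, 100, 107, 100, 83, 71, 34, 9, 12, 13, 22, 76, 127, 152, 147, 109, 86, 123]
side 0.012 [134, 126, 110, 114, 132, 154, 163, 160, 148, 118, 72, 53, 38, 37, 33, 34, 34, 35, 35, 34, 35]
side -0.012 [108, 104, 108, 116, 131, 143, 119, 93, 77, 76, 88, 112, 125, 123, 113, 102, 86, 76, 76, 84, 95]
45.75 [-0.4258904  -0.32969187 -0.39892353]
```

The top view shows the collar spanning −23…+25 mm about y=7.5, so the mid gauge stands home against the fixed lug. Handing in.

```bash
python3 -c "
from station import bot
print(bot.hand_in())"
```

```text
the job is handed in; nothing more can be done
None
```

I handed the job in at about 46 s with gauge_mid standing released in the gap against the fixed lug, gauge_thin (tested fully down and judged loose) and gauge_thick hanging in the rack, and the can left alone; the hand-in returned no verdict, and the leaf is judged pressed from contact forces and the roughly 19.6 mm measured gap, not seen directly (gauge_mid also went in once before gauge_thin because I first misread its thickness).

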